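Weigh the stone behind the polish jars

TASK

The red-and-white stone on the green wooden stand is hemmed in by three jars. First set all three jars aside, standing upright on the blue mat; then put that stone in the middle of the scale's steel pan; then put each jar back upright on exactly the same spot of the stand that it came from. Do not knock any jar over, and leave the tan stone, the grey stone and the dropper bottle alone.

Things in the scene. Friction and masses are not known exactly. Their poses are not given: they have to be found in the camera images.
- jar_white_lid_mid (a point): screw-lid jar, 55 mm diameter, 68 mm high, the lid is the top 14 mm, 53 mm wide; dark grey body, white lid. About 0.11 kg. The point is on its axis, half-way up (34 mm above its base); z is the jar's axis. Starts upright on one of the three ring marks of the stand; which jar is on which mark changes
- jar_black_lid_mid (a point): screw-lid jar, 55 mm diameter, 68 mm high, the lid is the top 14 mm, 53 mm wide; white body, black lid. About 0.11 kg. The point is on its axis, half-way up (34 mm above its base); z is the jar's axis. Starts upright on one of the three ring marks of the stand; which jar is on which mark changes
- jar_blue_lid_mid (a point): screw-lid jar, 55 mm diameter, 68 mm high, the lid is the top 14 mm, 53 mm wide; amber-brown body, blue lid. About 0.11 kg. The point is on its axis, half-way up (34 mm above its base); z is the jar's axis. Starts upright on one of the three ring marks of the stand; which jar is on which mark changes
- red_stone_mid (a point): rough stone with red and white bands, 29 (x) by 34 (y) by 22 mm high, 0.045 kg, lying in the middle of the stand between the three jars. The point is its centre, 11 mm above its underside
- stand: fixed green-painted wooden board, 140 (x) by 200 (y) mm, 8 mm thick (all sizes here in mm). Origin on the bench directly under the place of the stone; the board reaches from -95 to +45 in its x and +-100 in its y. Three white ring marks (62 diameter) for the jars at x,y = (0,56), (-56,0), (0,-56); jars and stone stand on the board's top, z = 8. A short green backstop (14 in x, 50 in y, its top at z = 30) stands behind the stone, centred at x = 31
- mat: fixed square blue mat, 170 by 170 mm, 3 mm thick, flat on the bench, room for the three jars; origin at its centre on the bench, x and y along its sides
- scale: fixed grey bench scale with a flat round steel pan, 110 mm diameter, pan top at 40 mm above the bench. Origin on the bench directly under the pan's centre; the housing (top at 28 mm) reaches from -103 to +63 mm in x and +-65 mm in y
- tan_stone_mid (a point): tan-brown rough stone, 44 by 52 by 36 mm high, at the back of the work area; point at its centre; bystander, to be left alone
- grey_stone_mid (a point): black-and-white rough stone, 32 by 44 by 23 mm high, at the back of the work area; point at its centre; bystander, to be left alone
- dropper_mid (a point): small brown dropper bottle with black bulb, 33 mm diameter, 102 mm high, standing at the back of the work area; point half-way up; bystander, to be left alone
There are look-alikes about, which are no part of the job. What is shaped like the part that bears jar_blue_lid_mid but pink or yellow is not meant.

How it is judged:
By the outcome, as a careful person would: the job done as asked, in the order asked, and still so for the second after the job is handed in, with the robot touching nothing.
It also fails if it takes over 138 s, if anything falls off the work surface, if the arm or the gripper's body presses on something with over 40 N, if the wrist force passes 120 N, or if a joint passes its speed limit or range.

ROBOT

A 6-joint arm with a two-finger parallel gripper is mounted at the origin on a cart in front of the work surface, level with it; the furniture and walls round the work are solid. World frame = base frame: x ahead of the robot, y to its left, z up, the work surface at z = 0. Lengths are in m, angles in rad, forces in N, time in s.
With the tool pointing down it reaches from about 0.325 to 0.75 m from the base axis. Payload 7.6 kg.
Tool frame: the origin (TCP) lies between the finger pads; the fingertips stand 17 mm ahead of it and the grasp point (between the pads) lies 2 mm behind it; z points along the fingers, y is the direction in which the jaws open and shut (so a half turn about z gives the same grasp; the last joint's range is limited). The gripper opens to 85 mm and grips with 20 to 120 N. Pads are 22 mm wide; open, the fingers measure 114 mm over their backs; the gripper's body (76 mm by 85 mm) begins 54 mm behind the grasp point. The pads swing forward as they close: fully open they stand 13 mm farther back than shut.
Start: joints at [-1.221, 0.052, 1.401, -0, 1.689, -0.07], TCP at [0.214, -0.479, 0.248] pointing down, gripper open.
Joint ranges: [-2.9, 2.9], [-0.91, 2.17], [0.12, 2.37], [-1.06, 4.2], [0.26, 2.73], [-2.93, 2.93]. Speed limits (rad/s): [2.57, 2.57, 3.01, 3.14, 3.14, 3.14].

INTERFACE

Orientations are given as a unit quaternion [w, x, y, z].
In Python, from workcell import observe, viewer, bot, spotter gives the robot as it stands. The module is installed in compiled form; this text tells all that it offers.
- The arm moves only by the tool move_arm, never from a script. Its argument "series" is a list of rows, each an object with "offset": the shift along the tool's x, y, z in m, a list of three; "twist": the turn about the tool's z in degrees. In form: [{"offset": [tx, ty, tz], "twist": twist}, ...]. A call has 1 to 12 rows; each row shifts and turns the pose as measured when the row begins, along the tool's axes as they then stand; what a row does not reach is not made up. A row lasts 1/10 s, in which the tool goes at most 50 mm and 8.59 degrees, less where a joint would pass 70% of its speed; a pose out of reach is approached as far as the arm can. A call is refused whole if a number of a shift passes 0.05 or a number of a turn 8.59, either way. A call with a gripper value outside its range is refused whole. "grip" is the closure in counts, from 0 (fully open) to 255 (shut), set as the call begins (left out, the last holds). The fingers move at their own pace and stop on an object; the grip force is fixed at half the most. Time passes only in rows, so rows that do not move let the fingers close. It gives the time, the measured TCP pose, the force and the opening at its end, in the units of the state.
- observe(): the state, without advancing time (a new reading comes with each control period).
- viewer.capture(name): name is "side" or "top" or "wrist"; returns the picture (420x560x3 uint8, red, green, blue); there is no depth.
- viewer.get_calibration(name): a dict with "mtx" (3x3 intrinsics, pixels), "view" (4x4, takes a point from world to camera coordinates); the wrist camera has in their place "T_tool_cam" (4x4, takes a point from camera to tool coordinates, whose origin is the TCP and whose axes are the flange's). Camera axes: x right, y up, looking along -z (the intrinsics and any distortion apply to the point x, -y, -z); pixel columns grow to the right and rows downward; lengths in m; the calibration is good to about 2 mm. A picture is of the moment at which its call begins: read the wrist's pose just before it. get_calibration takes no time and is no camera call.
- bot.sign_off(): hands the job in, once; it reports no verdict.
Trained networks look in the newest picture that a camera, given by its name, has taken for a name from the list of things; names that differ only in an ending like _2 or _b are one class to them, and where a whole thing is asked for, a point or a joint stands for the part that bears it (a point fixed in the world has none). Each returns a list of dicts, best first, with "conf" (0 to 1); they miss things now and then, are a little off and sometimes report something else, mostly with a low value. They report only what shows in the picture. A call takes as long as a camera call. They do not tell look-alikes from the thing itself.
- spotter.look_for(camera, label): "rect" ([left, top, right, bottom] in pixels, round what is visible of it).
- spotter.trace(camera, label): "region" (420x560 bool, what is visible of it) and "rect" ([left, top, right, bottom] in pixels, round what is visible of it).
The state is a dict: "time": time; "joint_positions": joint angles; "joint_vel": joint speeds; "joint_efforts": joint torques, N m; "position": TCP position; "tool_rot": TCP orientation; "wrist_force": force on the tool from outside, world axes, zero at the start; "torque": the same for the moment, N m; "gripper_width": opening from 0.0 (shut) to 1.0 (fully open).
Only numpy, scipy, OpenCV 4.12 (cv2) and the standard library are available. Lean on these libraries where they do the work, as an engineer would, in place of code of your own. Each camera call takes 0.05 s, during which the arm holds its last target.

## Working session

There is one attempt and no reset: what is moved stays moved. The work goes in short steps, Python scripts to look and compute and a tool call to move; the robot and the scene stay as the last step left them, time stands still between calls to the robot, and variables do not carry over. Pictures are saved under pics/ and viewed, and the job is handed in when it is done.

Besides the shell and the picture viewer there is one more tool, called after "Request:" by a JSON object that holds its "api" and its "payload", one argument or row to a line. move_arm: Moves the arm, as the interface text tells. Its arguments: {"type":"object","properties":{"series":{"type":"array","items":{"type":"object","properties":{"offset":{"type":"array","items":{"type":"number"}},"twist":{"type":"number"}}}},"grip":{"type":"number"}},"required":["series"]}

```bash
mkdir -p pics; ls
python3 - <<'E'
from workcell import observe, viewer, bot, spotter
import cv2,numpy as np
s=observe();print({k:np.round(v,4).tolist() for k,v in s.items()})
for n in("side","top","wrist"):
    im=viewer.capture(n);cv2.imwrite(f"pics/{n}0.png",im[...,::-1])
    c=viewer.get_calibration(n);print(n,{k:np.round(v,4).tolist() if not isinstance(v,str) else v for k,v in c.items()})
E
```

```text
pics
{'time': 0.0, 'joint_positions': [-1.2213, 0.0528, 1.4017, -0.0, 1.6886, -0.0703], 'joint_vel': [-0.0002, 0.0017, -0.0018, -0.0001, 0.0013, -0.001], 'joint_efforts': [-0.0016, -38.1674, -36.0184, -0.0, 0.0062, 0.0], 'position': [0.2139, -0.4791, 0.2475], 'tool_rot': [-0.0008, 0.9781, 0.2084, -0.0001], 'wrist_force': [-0.0542, -0.0053, 0.1777], 'torque': [-0.0049, -0.0322, -0.073], 'gripper_width': 0.9955}
side {'mtx': [[382.3256, 0.0, 275.699], [0.0, 382.3256, 208.3054], [0.0, 0.0, 1.0]], 'view': [[-0.956, -0.2931, -0.0157, 0.5655], [0.1569, -0.5556, 0.8165, -0.1737], [-0.248, 0.7781, 0.5772, -0.9924], [0.0, 0.0, 0.0, 1.0]]}
top {'mtx': [[453.665, 0.0, 272.9719], [0.0, 453.665, 208.5032], [0.0, 0.0, 1.0]], 'view': [[-0.0265, -0.9996, -0.0024, -0.0596], [0.9872, -0.0266, 0.1573, -0.6335], [-0.1573, 0.0018, 0.9875, -1.2399], [0.0, 0.0, 0.0, 1.0]]}
wrist {'mtx': [[310.667, 0.0, 278.158], [0.0, 310.667, 210.5274], [0.0, 0.0, 1.0]], 'T_tool_cam': [[0.001, 0.9482, 0.3178, 0.0821], [1.0, -0.0007, -0.001, 0.0007], [-0.0007, 0.3178, -0.9482, -0.1248], [0.0, 0.0, 0.0, 1.0]]}
```

View pics/top0.png

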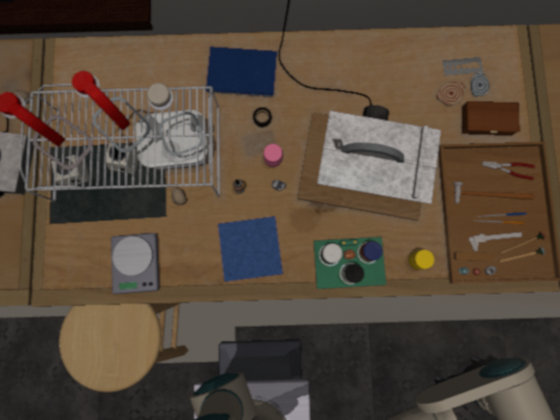

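View pics/side0.png

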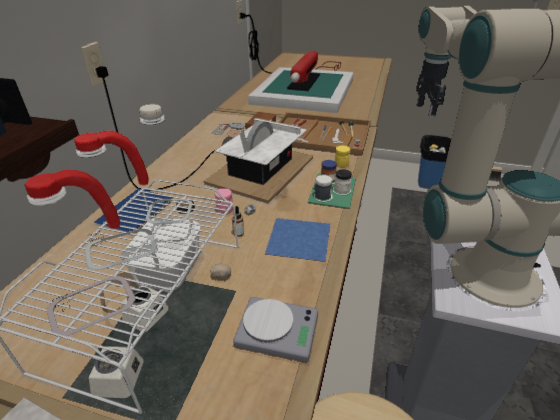

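View pics/wrist0.png

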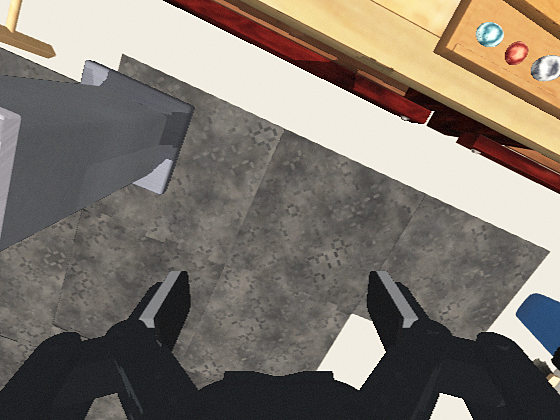

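```bash
cat > h.py <<'E'
from workcell import observe, viewer, bot, spotter
import cv2,numpy as np
from scipy.spatial.transform import Rotation as R
def tool():
    s=observe();q=s["tool_rot"];T=np.eye(4);T[:3,:3]=R.from_quat([q[1],q[2],q[3],q[0]]).as_matrix();T[:3,3]=s["position"];return T
def camT(n,T=None):
    c=viewer.get_calibration(n)
    if n=="wrist": W=(tool() if T is None else T)@np.array(c["T_tool_cam"])
    else: W=np.linalg.inv(np.array(c["view"]))
    return np.array(c["mtx"]),W
def back(n,uv,z,T=None):
    K,W=camT(n,T);uv=np.atleast_2d(uv).astype(float)
    d=np.c_[(uv[:,0]-K[0,2])/K[0,0],-(uv[:,1]-K[1,2])/K[1,1],-np.ones(len(uv))]@W[:3,:3].T
    o=W[:3,3];return o+d*((z-o[2])/d[:,2])[:,None]
def proj(n,P,T=None):
    K,W=camT(n,T);p=(np.atleast_2d(P)-W[:3,3])@W[:3,:3]
    return np.c_[K[0,2]+K[0,0]*p[:,0]/-p[:,2],K[1,2]-K[1,1]*p[:,1]/-p[:,2]]
E
python3 - <<'E'
from h import *
im=viewer.capture("top");c=viewer.get_calibration("top");print(c.keys())
cv2.imwrite("pics/topc.png",cv2.resize(im[200:300,90:450],None,fx=2.2,fy=2.2,interpolation=cv2.INTER_CUBIC)[...,::-1])
for l,z in [("jar_white_lid_mid",.07),("jar_black_lid_mid",.07),("jar_blue_lid_mid",.07),("red_stone_mid",.03),("stand",.008),("mat",.003),("scale",.03)]:
    for r in spotter.trace("top",l)[:3]:
        g=r["region"].astype(np.uint8);m=cv2.moments(g,True)
        ctr=(m["m10"]/m["m00"],m["m01"]/m["m00"])
        cs=cv2.findContours(g,cv2.RETR_EXTERNAL,cv2.CHAIN_APPROX_NONE)[0];k=max(cs,key=cv2.contourArea)
        w=back("top",k[:,0],z)[:,:2].astype(np.float32)
        print(l,round(r["conf"],2),np.round(r["rect"]),np.round(back("top",ctr,z)[0],3),[np.round(x,3) for x in cv2.minAreaRect(w)])
E
```

```text
dict_keys(['mtx', 'view'])
jar_white_lid_mid 0.72 [318. 244. 341. 268.] [ 0.498 -0.232  0.07 ] [array([ 0.499, -0.232]), array([0.058, 0.052]), np.float64(88.474)]
jar_black_lid_mid 0.71 [340. 263. 363. 283.] [ 0.443 -0.288  0.07 ] [array([ 0.443, -0.288]), array([0.06 , 0.051]), np.float64(88.474)]
jar_black_lid_mid 0.63 [310. 237. 385. 288.] [ 0.468 -0.276  0.07 ] [array([ 0.474, -0.281]), array([0.134, 0.195]), np.float64(1.333)]
jar_blue_lid_mid 0.69 [413. 251. 431. 265.] [ 0.476 -0.478  0.07 ] [array([ 0.476, -0.479]), array([0.066, 0.046]), np.float64(88.47)]
jar_blue_lid_mid 0.67 [263. 143. 286. 170.] [ 0.782 -0.079  0.07 ] [array([ 0.782, -0.079]), array([0.054, 0.068]), np.float64(88.444)]
jar_blue_lid_mid 0.57 [360. 238. 381. 260.] [ 0.503 -0.34   0.07 ] [array([ 0.502, -0.341]), array([0.052, 0.063]), np.float64(14.293)]
stand 0.93 [310. 235. 386. 288.] [ 0.47  -0.286  0.008] [array([ 0.476, -0.291]), array([0.14 , 0.204]), np.float64(1.795)]
mat 0.85 [219. 218. 281. 279.] [ 0.523 -0.004  0.003] [array([ 0.524, -0.004]), array([0.17 , 0.173]), np.float64(5.832)]
scale 0.63 [109. 233. 160. 294.] [0.489 0.321 0.03 ] [array([0.49, 0.32]), array([0.164, 0.135]), np.float64(2.893)]
```

View pics/topc.png

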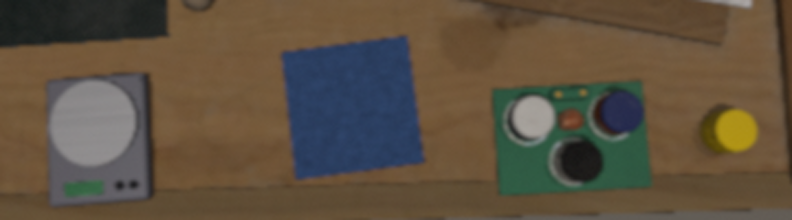

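```bash
cat >> h.py <<'E'
def phi(T): return np.degrees(np.arctan2(T[1,0],T[0,0]))
def plan(x,y,z,ph=None,step=.04,T=None):
    """rows from the present pose to a target, straight line, uniform"""
    T=tool() if T is None else T; p=T[:3,3].copy(); a=phi(T); g=np.array([x,y,z])
    da=0 if ph is None else (ph-a+180)%360-180
    n=max(1,int(np.ceil(np.linalg.norm(g-p)/step)),int(np.ceil(abs(da)/8.0)))
    rows=[]
    for i in range(n):
        tw=round(-da/n,1); want=p+(g-p)/(n-i)
        c,s=np.cos(np.radians(a)),np.sin(np.radians(a))
        M=np.array([[c,s,0],[s,-c,0],[0,0,-1.]])
        o=np.round(M.T@(want-p),3 if i<n-1 else 4); rows.append((o.tolist(),tw)); p=p+M@o; a-=tw
    print(f"n={n} from",np.round(T[:3,3],4),"phi %.2f"%phi(T),"tilt %.2f"%np.degrees(np.arccos(-T[2,2])),"w %.3f"%observe()["gripper_width"],"t",round(observe()["time"],2))
    print("["+",".join('{"offset":%s,"twist":%s}'%(o,t) for o,t in rows)+"]")
E
python3 -c "
from h import *
plan(.48,-.24,.25,90)"
```

```text
n=9 from [ 0.214  -0.4794  0.2483] phi 24.05 tilt 0.00 w 1.000 t 0.55
[{"offset":[0.038, -0.012, -0.0],"twist":-7.3},{"offset":[0.039, -0.007, -0.0],"twist":-7.3},{"offset":[0.04, -0.002, -0.0],"twist":-7.3},{"offset":[0.04, 0.003, -0.0],"twist":-7.3},{"offset":[0.039, 0.008, -0.0],"twist":-7.3},{"offset":[0.038, 0.012, -0.0],"twist":-7.3},{"offset":[0.036, 0.017, -0.001],"twist":-7.3},{"offset":[0.033, 0.021, -0.0],"twist":-7.3},{"offset":[0.0301, 0.0259, -0.0007],"twist":-7.3}]
```

Request:
{"api": "move_arm", "payload": {
  "series": [
    {"offset": [0.038, -0.012, 0], "twist": -7.3},
    {"offset": [0.039, -0.007, 0], "twist": -7.3},
    {"offset": [0.04, -0.002, 0], "twist": -7.3},
    {"offset": [0.04, 0.003, 0], "twist": -7.3},
    {"offset": [0.039, 0.008, 0], "twist": -7.3},
    {"offset": [0.038, 0.012, 0], "twist": -7.3},
    {"offset": [0.036, 0.017, 0], "twist": -7.3},
    {"offset": [0.033, 0.021, 0], "twist": -7.3},
    {"offset": [0.03, 0.026, 0], "twist": -7.3},
    {"offset": [0, 0, 0], "twist": 0}
  ]
}}

```text
time: 1.55
position: [0.4849, -0.2267, 0.2481]
tool_rot: [0.001, 0.693, 0.721, 0.0]
wrist_force: [-0.3, -0.6, 0.6]
gripper_width: 0.998
```

```bash
python3 -c "
from h import *
plan(.48,-.24,.25,90)"
```

```text
n=1 from [ 0.4849 -0.2267  0.2481] phi 92.26 tilt 0.09 w 0.998 t 1.55
[{"offset":[-0.0131, -0.0054, -0.0019],"twist":2.3}]
```

```bash
cat > look.py <<'E'
from h import *
import sys
def shot(tag,labels,out=None):
    T=tool(); im=viewer.capture("wrist"); cv2.imwrite(f"pics/{tag}.png",im[...,::-1])
    for l,z in labels:
        for r in spotter.trace("wrist",l)[:2]:
            g=r["region"].astype(np.uint8);cs=cv2.findContours(g,cv2.RETR_EXTERNAL,cv2.CHAIN_APPROX_NONE)[0];k=max(cs,key=cv2.contourArea)
            w=back("wrist",k[:,0],z,T)[:,:2].astype(np.float32)
            m=cv2.moments(g,True)
            print(l,round(r["conf"],2),np.round(r["rect"]),np.round(back("wrist",(m["m10"]/m["m00"],m["m01"]/m["m00"]),z,T)[0],3),[np.round(x,4).tolist() for x in cv2.minAreaRect(w)])
    return T,im
E
python3 - <<'E'
from look import *
T,im=shot("w1",[("jar_white_lid_mid",.076),("jar_black_lid_mid",.076),("jar_blue_lid_mid",.076),("red_stone_mid",.03),("stand",.008)])
np.savez("w1.npz",T=T,im=im)
E
```

```text
jar_white_lid_mid 0.56 [265. 162. 320. 224.] [ 0.499 -0.228  0.076] [[0.5003, -0.228], [0.0511, 0.0627], 2.2735]
jar_black_lid_mid 0.95 [213. 212. 265. 272.] [ 0.447 -0.28   0.076] [[0.4484, -0.2805], [0.0738, 0.0516], 69.5827]
jar_blue_lid_mid 0.98 [544.  32. 558.  80.] [ 0.718 -0.096  0.076] [[0.7173, -0.0971], [0.0134, 0.0393], 18.4545]
jar_blue_lid_mid 0.61 [268. 251. 315. 313.] [ 0.502 -0.328  0.076] [[0.5023, -0.3294], [0.0496, 0.082], 4.3102]
red_stone_mid 0.85 [276. 223. 299. 245.] [ 0.498 -0.288  0.03 ] [[0.4986, -0.2891], [0.024, 0.0267], 84.6598]
red_stone_mid 0.29 [478.  44. 513.  87.] [ 0.697 -0.096  0.03 ] [[0.6959, -0.0958], [0.0398, 0.0317], 59.6606]
stand 0.95 [211. 147. 326. 297.] [ 0.472 -0.266  0.008] [[0.4769, -0.2912], [0.1403, 0.2008], 2.0148]
```

View pics/w1.png

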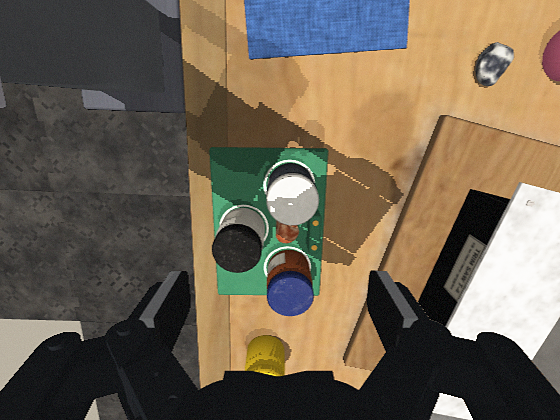

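Run:
```python
from h import *
d=np.load("w1.npz");T,im=d["T"],d["im"].copy()
J={"w":(.4999,-.2343),"b":(.4459,-.2923),"u":(.5039,-.3463)}
a=np.linspace(0,2*np.pi,60)
big=cv2.resize(im[140:330,190:350],None,fx=3.1,fy=3.1,interpolation=cv2.INTER_CUBIC)
for k,(x,y) in J.items():
    for z,r,c in((.076,.0265,(255,0,255)),(.008,.031,(255,255,0))):
        P=np.c_[x+r*np.cos(a),y+r*np.sin(a),0*a+z]
        q=((proj("wrist",P,T)-[190,140]+.5)*3.1).astype(int)
        cv2.polylines(big,[q],True,c,1)
c,s=np.cos(np.radians(2)),np.sin(np.radians(2))
P=np.array([[-.095,-.1],[.045,-.1],[.045,.1],[-.095,.1]]);P=np.c_[.5019+c*P[:,0]-s*P[:,1],-.2903+s*P[:,0]+c*P[:,1],[.008]*4]
cv2.polylines(big,[((proj("wrist",P,T)-[190,140]+.5)*3.1).astype(int)],True,(255,0,0),1)
cv2.imwrite("pics/w1o.png",big[...,::-1])
```

```text
(no output)
```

View pics/w1o.png

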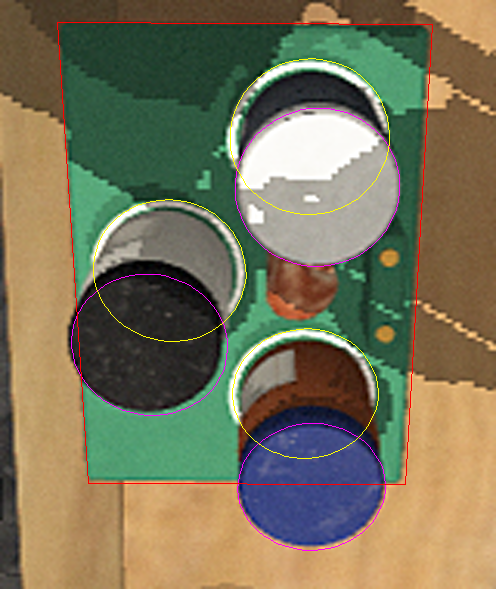

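Request:
{"api": "move_arm", "payload": {
  "series": [
    {"offset": [-0.004, 0.008, 0.03], "twist": 0.2},
    {"offset": [-0.003, 0.007, 0.03], "twist": 0},
    {"offset": [0, 0, 0.03], "twist": 0},
    {"offset": [0, 0, 0.02], "twist": 0},
    {"offset": [0, 0, 0], "twist": 0}
  ]
}}

```text
time: 2.35
position: [0.4952, -0.2434, 0.1373]
tool_rot: [0.004, 0.702, 0.712, -0.0]
wrist_force: [0.2, -0.7, 0.1]
gripper_width: 0.997
```

```bash
python3 -c "
from h import *
plan(.4999,-.2343,.08,92,.015)"
```

```text
n=4 from [ 0.4952 -0.2434  0.1373] phi 90.76 tilt 0.42 w 0.997 t 2.35
[{"offset":[0.002, 0.001, 0.014],"twist":-0.3},{"offset":[0.002, 0.001, 0.014],"twist":-0.3},{"offset":[0.003, 0.001, 0.015],"twist":-0.3},{"offset":[0.002, 0.0018, 0.0143],"twist":-0.3}]
```

Request:
{"api": "move_arm", "payload": {
  "series": [
    {"offset": [0.005, 0.002, 0.015], "twist": -0.6},
    {"offset": [0.004, 0.003, 0.015], "twist": -0.6},
    {"offset": [0, 0, 0], "twist": 0},
    {"offset": [0, 0, 0], "twist": 0}
  ]
}}

```text
time: 2.75
position: [0.501, -0.2355, 0.1081]
tool_rot: [0.006, 0.695, 0.719, 0.0]
wrist_force: [-0.1, 0.2, 1.0]
gripper_width: 0.998
```

```bash
python3 -c "
from h import *
plan(.4999,-.2343,.09,92,.015)"
```

```text
n=2 from [ 0.501  -0.2355  0.1081] phi 91.90 tilt 0.66 w 0.998 t 2.75
[{"offset":[0.001, -0.001, 0.009],"twist":-0.0},{"offset":[0.0002, -0.0001, 0.0091],"twist":-0.0}]
```

Request:
{"api": "move_arm", "payload": {
  "series": [
    {"offset": [0.001, -0.001, 0.02], "twist": 0},
    {"offset": [0, 0, 0.02], "twist": 0},
    {"offset": [0, 0, 0.015], "twist": 0}
  ]
}}

```text
time: 3.05
position: [0.5037, -0.2365, 0.057]
tool_rot: [0.011, 0.695, 0.719, 0.002]
wrist_force: [-0.6, -0.6, -0.1]
gripper_width: 1.0
```

```bash
python3 -c "
from h import *
plan(.4999,-.2343,.048,92,.015)
print(tool()[:3,2])"
```

```text
n=1 from [ 0.5037 -0.2365  0.057 ] phi 91.92 tilt 1.26 w 1.000 t 3.05
[{"offset":[0.0023, -0.0037, 0.009],"twist":-0.1}]
[ 0.01804237 -0.01259303 -0.99975791]
```

Request:
{"api": "move_arm", "payload": {
  "series": [
    {"offset": [0.002, -0.004, 0.007], "twist": 0},
    {"offset": [0, 0, 0], "twist": 0}
  ]
}}

```text
time: 3.25
position: [0.4989, -0.2342, 0.0483]
tool_rot: [0.01, 0.695, 0.719, 0.001]
wrist_force: [-0.2, 0.9, -0.5]
gripper_width: 1.001
```

```bash
python3 -c "
from h import *
plan(.4999,-.2343,.048,92,.015)
print(tool()[:3,2])"
```

```text
n=1 from [ 0.4989 -0.2342  0.0483] phi 91.93 tilt 1.12 w 1.001 t 3.25
[{"offset":[-0.0001, 0.001, 0.0003],"twist":-0.1}]
[ 0.01581889 -0.01140851 -0.99980979]
```

Request:
{"api": "move_arm", "payload": {
  "series": [
    {"offset": [0, 0.001, 0], "twist": 0},
    {"offset": [0, 0, 0], "twist": 0},
    {"offset": [0, 0, 0], "twist": 0},
    {"offset": [0, 0, 0], "twist": 0},
    {"offset": [0, 0, 0], "twist": 0},
    {"offset": [0, 0, 0], "twist": 0}
  ],
  "grip": 255
}}

```text
time: 3.85
position: [0.5014, -0.235, 0.0517]
tool_rot: [0.012, 0.695, 0.719, 0.002]
wrist_force: [0.0, 0.4, -1.1]
gripper_width: 0.607
```

```bash
python3 -c "
from h import *
plan(.4999,-.2343,.13,92,.02)
print(tool()[:3,2])"
```

```text
n=4 from [ 0.5014 -0.235   0.0517] phi 91.92 tilt 1.40 w 0.607 t 3.85
[{"offset":[0.0, -0.0, -0.02],"twist":-0.0},{"offset":[0.0, -0.0, -0.019],"twist":-0.0},{"offset":[0.0, -0.001, -0.02],"twist":-0.0},{"offset":[0.0007, -0.0005, -0.0193],"twist":-0.0}]
[ 0.02012891 -0.0138673  -0.99970122]
```

Request:
{"api": "move_arm", "payload": {
  "series": [
    {"offset": [0, 0, -0.015], "twist": 0},
    {"offset": [0, 0, -0.02], "twist": 0},
    {"offset": [0, 0, -0.02], "twist": 0},
    {"offset": [0, 0, -0.03], "twist": 0},
    {"offset": [0, 0, -0.02], "twist": 0}
  ]
}}

```text
time: 4.35
position: [0.4975, -0.2325, 0.1602]
tool_rot: [0.009, 0.695, 0.719, 0.001]
wrist_force: [0.5, 0.5, -1.5]
gripper_width: 0.605
```

Run:
```python
from h import *
plan(.4999,-.2343,.15,92,.02)
print(tool()[:3,2],observe()["wrist_force"])
# mat from top image: yaw
im=viewer.capture("side");cv2.imwrite("pics/s1.png",im[...,::-1])
im=viewer.capture("top");r=spotter.trace("top","mat")[0]
k=max(cv2.findContours(r["region"].astype(np.uint8),0,1)[0],key=cv2.contourArea)
print(r["conf"],cv2.minAreaRect(back("top",k[:,0],.003)[:,:2].astype(np.float32)),cv2.minAreaRect(k))
```

```text
n=1 from [ 0.4975 -0.2325  0.1602] phi 91.93 tilt 1.02 w 0.605 t 4.35
[{"offset":[-0.0019, 0.0023, 0.0102],"twist":-0.1}]
[ 0.0142453  -0.01054316 -0.99984294] [ 0.53004967  0.49837034 -1.49023123]
0.71 ((0.524454653263092, -0.005674384534358978), (0.16987250745296478, 0.17318923771381378), 5.993896484375) ((249.388671875, 248.41485595703125), (58.41636276245117, 60.13448715209961), 82.40535736083984)
```

View pics/s1.png

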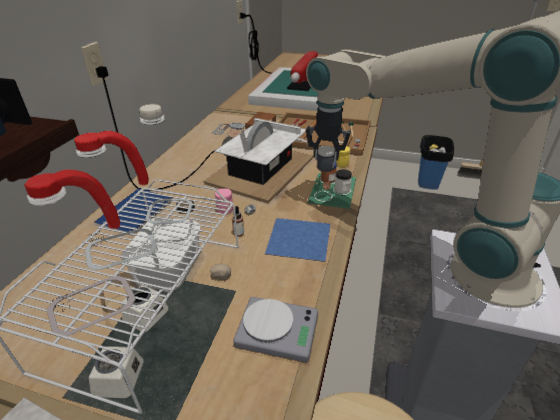

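```bash
python3 -c "
from h import *
plan(.554,.0435,.14,92,.03)"
```

```text
n=10 from [ 0.4977 -0.2327  0.1588] phi 91.92 tilt 1.07 w 0.599 t 4.5
[{"offset":[0.027, 0.007, 0.002],"twist":-0.0},{"offset":[0.027, 0.007, 0.002],"twist":-0.0},{"offset":[0.028, 0.006, 0.002],"twist":-0.0},{"offset":[0.027, 0.007, 0.002],"twist":-0.0},{"offset":[0.028, 0.006, 0.002],"twist":-0.0},{"offset":[0.027, 0.007, 0.002],"twist":-0.0},{"offset":[0.028, 0.006, 0.002],"twist":-0.0},{"offset":[0.027, 0.007, 0.002],"twist":-0.0},{"offset":[0.028, 0.006, 0.001],"twist":-0.0},{"offset":[0.0271, 0.0065, 0.0018],"twist":-0.0}]
```

Request:
{"api": "move_arm", "payload": {
  "series": [
    {"offset": [0.02, 0.005, 0], "twist": 0},
    {"offset": [0.03, 0.007, 0], "twist": 0},
    {"offset": [0.03, 0.007, 0], "twist": 0},
    {"offset": [0.03, 0.006, 0.002], "twist": 0},
    {"offset": [0.03, 0.006, 0.002], "twist": 0},
    {"offset": [0.03, 0.006, 0.002], "twist": 0},
    {"offset": [0.03, 0.006, 0.002], "twist": 0},
    {"offset": [0.03, 0.006, 0.002], "twist": 0},
    {"offset": [0.02, 0.006, 0], "twist": 0},
    {"offset": [0.01, 0.006, 0], "twist": 0},
    {"offset": [0, 0, 0], "twist": 0}
  ]
}}

```text
time: 5.6
position: [0.5437, 0.0396, 0.1279]
tool_rot: [-0.002, 0.696, 0.718, -0.007]
wrist_force: [0.1, -0.4, -1.0]
gripper_width: 0.604
```

```bash
python3 -c "
from h import *
plan(.554,.0435,.075,92,.02);print(tool()[:3,2])"
```

```text
n=3 from [0.5437 0.0396 0.1279] phi 91.78 tilt 0.83 w 0.604 t 5.6
[{"offset":[0.001, 0.003, 0.018],"twist":-0.1},{"offset":[0.001, 0.004, 0.017],"twist":-0.1},{"offset":[0.0016, 0.0034, 0.0179],"twist":-0.1}]
[-0.01295296 -0.00662702 -0.99989415]
```

Request:
{"api": "move_arm", "payload": {
  "series": [
    {"offset": [0.001, 0.003, 0.018], "twist": 0},
    {"offset": [0.001, 0.003, 0.018], "twist": 0},
    {"offset": [0.001, 0.003, 0.016], "twist": 0},
    {"offset": [0, 0, 0.008], "twist": 0},
    {"offset": [0, 0, 0.004], "twist": 0}
  ]
}}

```text
time: 6.1
position: [0.5512, 0.0377, 0.06]
tool_rot: [-0.003, 0.697, 0.717, -0.008]
wrist_force: [0.1, 0.0, -0.8]
gripper_width: 0.603
```

```bash
python3 -c "
from h import *
plan(.554,.0435,.047,92,.02);print(tool()[:3,2])"
```

```text
n=1 from [0.5512 0.0377 0.06  ] phi 91.58 tilt 1.00 w 0.603 t 6.1
[{"offset":[0.0057, 0.0029, 0.013],"twist":-0.4}]
[-0.01532733 -0.00843077 -0.99984699]
```

Request:
{"api": "move_arm", "payload": {
  "series": [
    {"offset": [0.005, 0.002, 0.005], "twist": 0},
    {"offset": [0, 0, 0.003], "twist": 0},
    {"offset": [0, 0, 0.002], "twist": 0}
  ]
}}

```text
time: 6.4
position: [0.5533, 0.0419, 0.05]
tool_rot: [-0.002, 0.698, 0.716, -0.008]
wrist_force: [0.0, 0.1, -1.5]
gripper_width: 0.606
```

Request:
{"api": "move_arm", "payload": {
  "series": [
    {"offset": [0, 0, 0.002], "twist": 0}
  ]
}}

```text
time: 6.5
position: [0.5535, 0.0419, 0.0484]
tool_rot: [-0.002, 0.698, 0.716, -0.008]
wrist_force: [0.2, -0.1, -1.2]
gripper_width: 0.607
```

Request:
{"api": "move_arm", "payload": {
  "series": [
    {"offset": [0, 0, 0.002], "twist": 0}
  ]
}}

```text
time: 6.6
position: [0.5537, 0.042, 0.0466]
tool_rot: [-0.002, 0.698, 0.716, -0.008]
wrist_force: [0.1, 0.3, -1.8]
gripper_width: 0.605
```

Request:
{"api": "move_arm", "payload": {
  "series": [
    {"offset": [0, 0, 0.002], "twist": 0}
  ]
}}

```text
time: 6.7
position: [0.5539, 0.042, 0.0458]
tool_rot: [-0.002, 0.698, 0.716, -0.007]
wrist_force: [-9.5, 1.3, 16.8]
gripper_width: 0.607
```

```bash
python3 -c "
from h import *
im=viewer.capture('wrist');cv2.imwrite('pics/w2.png',im[...,::-1])
plan(.554,.0435,.047,92,.02);print(tool()[:3,2])"
```

```text
n=1 from [0.5539 0.042  0.0459] phi 91.52 tilt 0.87 w 0.603 t 6.75
[{"offset":[0.0015, 0.0002, -0.0011],"twist":-0.5}]
[-0.01254861 -0.00869166 -0.99988349]
```

View pics/w2.png

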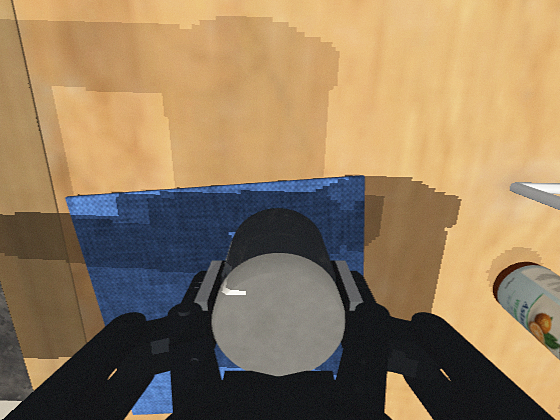

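Request:
{"api": "move_arm", "payload": {
  "series": [
    {"offset": [0, 0, 0], "twist": 0},
    {"offset": [0, 0, 0], "twist": 0},
    {"offset": [0, 0, 0], "twist": 0},
    {"offset": [0, 0, 0], "twist": 0}
  ],
  "grip": 0
}}

```text
time: 7.15
position: [0.5548, 0.0421, 0.0472]
tool_rot: [-0.0, 0.698, 0.716, -0.006]
wrist_force: [-0.2, -0.0, 0.0]
gripper_width: 0.998
```

```bash
python3 -c "
from h import *
plan(.554,.0435,.15,92,.02);print(tool()[:3,2])"
```

```text
n=6 from [0.5548 0.0421 0.0472] phi 91.53 tilt 0.74 w 0.998 t 7.15
[{"offset":[0.0, -0.0, -0.017],"twist":-0.1},{"offset":[0.0, -0.0, -0.017],"twist":-0.1},{"offset":[0.0, -0.0, -0.017],"twist":-0.1},{"offset":[0.0, -0.0, -0.017],"twist":-0.1},{"offset":[0.001, -0.0, -0.017],"twist":-0.1},{"offset":[0.0004, -0.0007, -0.0178],"twist":-0.1}]
[-0.00951215 -0.00869937 -0.99991692]
```

Request:
{"api": "move_arm", "payload": {
  "series": [
    {"offset": [0, 0, -0.02], "twist": 0},
    {"offset": [0, 0, -0.03], "twist": 0},
    {"offset": [0, 0, -0.04], "twist": 0},
    {"offset": [-0.03, -0.004, -0.02], "twist": 0},
    {"offset": [-0.04, -0.005, 0], "twist": 0},
    {"offset": [-0.045, -0.006, 0], "twist": 0},
    {"offset": [-0.045, -0.006, 0], "twist": 0},
    {"offset": [-0.045, -0.006, 0], "twist": 0},
    {"offset": [-0.045, -0.006, 0], "twist": 0},
    {"offset": [-0.045, -0.006, 0], "twist": 0},
    {"offset": [-0.03, -0.006, 0], "twist": 0},
    {"offset": [-0.01, 0, 0], "twist": 0}
  ]
}}

```text
time: 8.35
position: [0.5189, -0.3044, 0.165]
tool_rot: [0.001, 0.696, 0.718, -0.007]
wrist_force: [0.4, -0.3, 0.7]
gripper_width: 0.998
```

```bash
python3 -c "
from h import *
plan(.5039,-.3463,.10,92,.03);print(tool()[:3,2])"
```

```text
n=3 from [ 0.5189 -0.3044  0.165 ] phi 91.84 tilt 0.78 w 0.998 t 8.35
[{"offset":[-0.014, -0.005, 0.022],"twist":-0.1},{"offset":[-0.014, -0.006, 0.021],"twist":-0.1},{"offset":[-0.0134, -0.0054, 0.022],"twist":-0.1}]
[-0.00829548 -0.01071238 -0.99990821]
```

Request:
{"api": "move_arm", "payload": {
  "series": [
    {"offset": [-0.016, -0.006, 0.01], "twist": 0},
    {"offset": [-0.016, -0.006, 0.01], "twist": 0},
    {"offset": [-0.009, -0.003, 0.02], "twist": 0},
    {"offset": [0, 0, 0.01], "twist": 0}
  ]
}}

```text
time: 8.75
position: [0.5053, -0.3487, 0.1148]
tool_rot: [0.002, 0.696, 0.718, -0.006]
wrist_force: [0.1, 0.6, -0.3]
gripper_width: 0.996
```

```bash
python3 -c "
from h import *
plan(.5039,-.3463,.07,92,.02);print(tool()[:3,2])"
```

```text
n=3 from [ 0.5053 -0.3487  0.1148] phi 91.82 tilt 0.74 w 0.996 t 8.75
[{"offset":[0.001, -0.0, 0.015],"twist":-0.1},{"offset":[0.001, -0.001, 0.015],"twist":-0.1},{"offset":[0.0004, -0.0003, 0.0148],"twist":-0.1}]
[-0.00544759 -0.01172291 -0.99991645]
```

Request:
{"api": "move_arm", "payload": {
  "series": [
    {"offset": [0.001, -0.001, 0.02], "twist": 0},
    {"offset": [0.001, -0.001, 0.02], "twist": 0},
    {"offset": [0, 0, 0.016], "twist": 0},
    {"offset": [0, 0, 0.008], "twist": 0}
  ]
}}

```text
time: 9.15
position: [0.5041, -0.3444, 0.0477]
tool_rot: [0.002, 0.695, 0.719, -0.005]
wrist_force: [-0.3, 0.8, 0.2]
gripper_width: 1.003
```

```bash
python3 -c "
from h import *
plan(.5039,-.3463,.048,92,.02);print(tool()[:3,2])"
```

```text
n=1 from [ 0.5041 -0.3444  0.0477] phi 91.97 tilt 0.65 w 1.003 t 9.15
[{"offset":[-0.0019, -0.0002, -0.0003],"twist":-0.0}]
[-0.00526432 -0.01013708 -0.99993476]
```

Request:
{"api": "move_arm", "payload": {
  "series": [
    {"offset": [-0.002, 0, 0], "twist": 0},
    {"offset": [0, 0, 0], "twist": 0},
    {"offset": [0, 0, 0], "twist": 0},
    {"offset": [0, 0, 0], "twist": 0},
    {"offset": [0, 0, 0], "twist": 0}
  ],
  "grip": 255
}}

```text
time: 9.65
position: [0.5057, -0.3458, 0.0499]
tool_rot: [0.003, 0.694, 0.72, -0.005]
wrist_force: [-0.1, 0.0, -0.7]
gripper_width: 0.611
```

```bash
python3 -c "
from h import *
plan(.5039,-.3463,.048,92,.02);print(tool()[:3,2])"
```

```text
n=1 from [ 0.5057 -0.3458  0.0499] phi 92.08 tilt 0.67 w 0.611 t 9.65
[{"offset":[-0.0004, -0.0018, 0.0019],"twist":0.1}]
[-0.00319814 -0.01132339 -0.99993077]
```

Request:
{"api": "move_arm", "payload": {
  "series": [
    {"offset": [0, 0, -0.015], "twist": 0},
    {"offset": [0, 0, -0.02], "twist": 0},
    {"offset": [0, 0, -0.03], "twist": 0},
    {"offset": [0, 0, -0.035], "twist": 0},
    {"offset": [0.01, 0.002, -0.02], "twist": 0},
    {"offset": [0.03, 0.006, 0], "twist": 0},
    {"offset": [0.03, 0.006, 0], "twist": 0},
    {"offset": [0.03, 0.006, 0], "twist": 0},
    {"offset": [0.03, 0.006, 0], "twist": 0},
    {"offset": [0.03, 0.006, 0], "twist": 0},
    {"offset": [0.03, 0.006, 0], "twist": 0}
  ]
}}

```text
time: 10.75
position: [0.5382, -0.1507, 0.1868]
tool_rot: [0.009, 0.697, 0.717, -0.003]
wrist_force: [0.6, 1.1, -1.7]
gripper_width: 0.607
```

```bash
python3 -c "
from h import *
plan(.5635,-.046,.14,92,.03);print(tool()[:3,2])"
```

```text
n=4 from [ 0.5382 -0.1507  0.1868] phi 91.64 tilt 1.12 w 0.607 t 10.75
[{"offset":[0.026, 0.007, 0.012],"twist":-0.1},{"offset":[0.026, 0.007, 0.012],"twist":-0.1},{"offset":[0.026, 0.007, 0.011],"twist":-0.1},{"offset":[0.0259, 0.0075, 0.0118],"twist":-0.1}]
[ 0.00862221 -0.01754369 -0.99980892]
```

Request:
{"api": "move_arm", "payload": {
  "series": [
    {"offset": [0.03, 0.007, 0.01], "twist": -0.1},
    {"offset": [0.028, 0.007, 0.01], "twist": -0.1},
    {"offset": [0.022, 0.007, 0.01], "twist": -0.1},
    {"offset": [0.012, 0.004, 0.01], "twist": -0.1},
    {"offset": [0, 0, 0.005], "twist": 0}
  ]
}}

```text
time: 11.25
position: [0.5631, -0.0519, 0.147]
tool_rot: [0.013, 0.693, 0.721, -0.0]
wrist_force: [0.3, -0.2, -1.7]
gripper_width: 0.608
```

```bash
python3 -c "
from h import *
plan(.5635,-.046,.06,92,.02);print(tool()[:3,2])"
```

```text
n=5 from [ 0.5631 -0.0519  0.147 ] phi 92.29 tilt 1.53 w 0.608 t 11.25
[{"offset":[0.001, 0.0, 0.017],"twist":0.1},{"offset":[0.001, 0.0, 0.018],"twist":0.1},{"offset":[0.001, 0.0, 0.017],"twist":0.1},{"offset":[0.001, 0.0, 0.018],"twist":0.1},{"offset":[0.0019, 0.0006, 0.017],"twist":0.1}]
[ 0.01879432 -0.0189809  -0.99964319]
```

Request:
{"api": "move_arm", "payload": {
  "series": [
    {"offset": [0.001, 0, 0.02], "twist": 0},
    {"offset": [0.001, 0, 0.02], "twist": 0},
    {"offset": [0.001, 0, 0.02], "twist": 0},
    {"offset": [0.001, 0, 0.014], "twist": 0},
    {"offset": [0, 0, 0.008], "twist": 0},
    {"offset": [0, 0, 0.005], "twist": 0}
  ]
}}

```text
time: 11.85
position: [0.5658, -0.0553, 0.0603]
tool_rot: [0.016, 0.694, 0.72, 0.0]
wrist_force: [0.2, 0.3, -2.1]
gripper_width: 0.609
```

```bash
python3 -c "
from h import *
plan(.5635,-.046,.045,92,.02);print(tool()[:3,2])"
```

```text
n=1 from [ 0.5658 -0.0553  0.0603] phi 92.05 tilt 1.86 w 0.609 t 11.85
[{"offset":[0.0094, -0.0019, 0.0153],"twist":0.0}]
[ 0.02375856 -0.0221827  -0.99947159]
```

Request:
{"api": "move_arm", "payload": {
  "series": [
    {"offset": [0.005, -0.001, 0.003], "twist": 0},
    {"offset": [0.004, -0.001, 0.004], "twist": 0},
    {"offset": [0, 0, 0.003], "twist": 0}
  ]
}}

```text
time: 12.15
position: [0.5644, -0.0466, 0.0509]
tool_rot: [0.017, 0.694, 0.719, 0.001]
wrist_force: [-0.1, 0.8, -1.0]
gripper_width: 0.614
```

Request:
{"api": "move_arm", "payload": {
  "series": [
    {"offset": [0, 0, 0.002], "twist": 0}
  ]
}}

```text
time: 12.25
position: [0.5646, -0.0464, 0.049]
tool_rot: [0.017, 0.694, 0.719, 0.001]
wrist_force: [-0.3, 0.2, -0.9]
gripper_width: 0.602
```

Request:
{"api": "move_arm", "payload": {
  "series": [
    {"offset": [0, 0, 0.002], "twist": 0}
  ]
}}

```text
time: 12.35
position: [0.5649, -0.0464, 0.0472]
tool_rot: [0.018, 0.694, 0.72, 0.001]
wrist_force: [0.7, -0.8, -2.2]
gripper_width: 0.607
```

Request:
{"api": "move_arm", "payload": {
  "series": [
    {"offset": [0, 0, 0.002], "twist": 0}
  ]
}}

```text
time: 12.45
position: [0.5651, -0.0464, 0.0453]
tool_rot: [0.018, 0.694, 0.72, 0.001]
wrist_force: [0.1, -0.7, -1.3]
gripper_width: 0.611
```

Request:
{"api": "move_arm", "payload": {
  "series": [
    {"offset": [0, 0, 0.001], "twist": 0}
  ]
}}

```text
time: 12.55
position: [0.5651, -0.0465, 0.0442]
tool_rot: [0.018, 0.694, 0.72, 0.001]
wrist_force: [0.2, 0.5, -1.4]
gripper_width: 0.606
```

Request:
{"api": "move_arm", "payload": {
  "series": [
    {"offset": [0, 0, 0.001], "twist": 0}
  ]
}}

```text
time: 12.65
position: [0.5652, -0.0465, 0.0432]
tool_rot: [0.018, 0.694, 0.72, 0.001]
wrist_force: [-1.1, -0.6, 3.9]
gripper_width: 0.608
```

Contact at 0.0432. Release.

Request:
{"api": "move_arm", "payload": {
  "series": [
    {"offset": [0, 0, 0], "twist": 0},
    {"offset": [0, 0, 0], "twist": 0},
    {"offset": [0, 0, 0], "twist": 0},
    {"offset": [0, 0, 0], "twist": 0}
  ],
  "grip": 0
}}

```text
time: 13.05
position: [0.5658, -0.0468, 0.044]
tool_rot: [0.019, 0.694, 0.719, 0.002]
wrist_force: [-0.4, 0.4, -0.3]
gripper_width: 1.001
```

```bash
python3 -c "
from h import *
plan(.446,-.2923,.17,2,.04);print(tool()[:3,2],observe()['joint_positions'])"
```

```text
n=12 from [ 0.5658 -0.0468  0.044 ] phi 92.02 tilt 2.16 w 1.001 t 13.05
[{"offset":[-0.02, -0.011, -0.01],"twist":7.5},{"offset":[-0.021, -0.008, -0.011],"twist":7.5},{"offset":[-0.022, -0.005, -0.01],"twist":7.5},{"offset":[-0.023, -0.002, -0.011],"twist":7.5},{"offset":[-0.023, 0.001, -0.01],"twist":7.5},{"offset":[-0.022, 0.004, -0.011],"twist":7.5},{"offset":[-0.022, 0.007, -0.01],"twist":7.5},{"offset":[-0.021, 0.009, -0.011],"twist":7.5},{"offset":[-0.019, 0.012, -0.01],"twist":7.5},{"offset":[-0.018, 0.014, -0.011],"twist":7.5},{"offset":[-0.015, 0.017, -0.01],"twist":7.5},{"offset":[-0.0137, 0.0186, -0.011],"twist":7.5}]
[ 0.02963076 -0.0232071  -0.99929147] [-0.13869727  0.31281959  1.52847866 -0.01979055  1.26778396 -0.16875108]
```

Request:
{"api": "move_arm", "payload": {
  "series": [
    {"offset": [0, 0, -0.02], "twist": 0},
    {"offset": [0, 0, -0.03], "twist": 0},
    {"offset": [0, 0, -0.04], "twist": 0},
    {"offset": [0, 0, -0.03], "twist": 0}
  ]
}}

```text
time: 13.45
position: [0.5595, -0.0436, 0.1621]
tool_rot: [0.014, 0.694, 0.719, -0.001]
wrist_force: [0.4, -0.5, 0.8]
gripper_width: 0.998
```

```bash
python3 -c "
from h import *
im=viewer.capture('side');cv2.imwrite('pics/s2.png',im[150:320,200:400][:,:,::-1].repeat(3,0).repeat(3,1))
plan(.446,-.2923,.17,2,.04);print(tool()[:3,2],observe()['joint_positions'])"
```

```text
n=12 from [ 0.5613 -0.0438  0.1676] phi 92.02 tilt 1.97 w 1.002 t 13.5
[{"offset":[-0.02, -0.01, -0.0],"twist":7.5},{"offset":[-0.022, -0.008, -0.0],"twist":7.5},{"offset":[-0.022, -0.005, -0.0],"twist":7.5},{"offset":[-0.023, -0.002, -0.0],"twist":7.5},{"offset":[-0.023, 0.001, -0.0],"twist":7.5},{"offset":[-0.022, 0.004, -0.0],"twist":7.5},{"offset":[-0.022, 0.007, -0.0],"twist":7.5},{"offset":[-0.02, 0.01, -0.0],"twist":7.5},{"offset":[-0.019, 0.013, -0.001],"twist":7.5},{"offset":[-0.017, 0.015, -0.0],"twist":7.5},{"offset":[-0.015, 0.017, -0.001],"twist":7.5},{"offset":[-0.0134, 0.0192, -0.0004],"twist":7.5}]
[ 0.02598505 -0.02262376 -0.9994063 ] [-0.13454884  0.17729743  1.42731194 -0.01897186  1.50820037 -0.16921475]
```

View pics/s2.png

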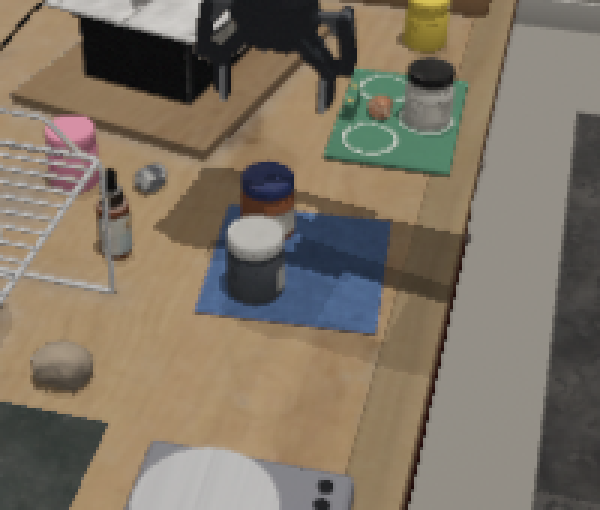

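Request:
{"api": "move_arm", "payload": {
  "series": [
    {"offset": [-0.02, -0.01, 0], "twist": 7.5},
    {"offset": [-0.022, -0.008, 0], "twist": 7.5},
    {"offset": [-0.022, -0.005, 0], "twist": 7.5},
    {"offset": [-0.023, -0.002, 0], "twist": 7.5},
    {"offset": [-0.023, 0.001, 0], "twist": 7.5},
    {"offset": [-0.022, 0.004, 0], "twist": 7.5},
    {"offset": [-0.022, 0.007, 0], "twist": 7.5},
    {"offset": [-0.02, 0.01, 0], "twist": 7.5},
    {"offset": [-0.019, 0.013, 0], "twist": 7.5},
    {"offset": [-0.017, 0.015, 0], "twist": 7.5},
    {"offset": [-0.015, 0.017, 0], "twist": 7.5},
    {"offset": [-0.01, 0.014, 0], "twist": 7.5}
  ]
}}

```text
time: 14.7
position: [0.4402, -0.2913, 0.173]
tool_rot: [0.012, 1.0, -0.011, 0.018]
wrist_force: [-0.6, -0.5, -0.5]
gripper_width: 0.998
```

Run:
```python
from look import *
T,im=shot("w3",[("jar_black_lid_mid",.076),("red_stone_mid",.03),("stand",.008)])
np.savez("w3.npz",T=T,im=im)
plan(.446,-.2923,.17,2,.04);print(tool()[:3,2])
```

```text
jar_black_lid_mid 0.76 [242. 170. 309. 252.] [ 0.451 -0.293  0.076] [[0.4501, -0.2935], [0.051, 0.0631], 86.8931]
red_stone_mid 0.91 [252. 126. 289. 156.] [ 0.5   -0.291  0.03 ] [[0.5002, -0.2907], [0.0307, 0.0258], 88.5619]
stand 0.7 [159.  81. 382. 238.] [ 0.488 -0.292  0.008] [[0.4764, -0.2921], [0.1382, 0.1984], 1.6633]
n=1 from [ 0.4409 -0.29    0.1729] phi -0.80 tilt 2.49 w 0.997 t 14.9
[{"offset":[0.0051, 0.0022, 0.0029],"twist":-2.8}]
[ 0.03604145 -0.02434506 -0.99905372]
```

View pics/w3.png

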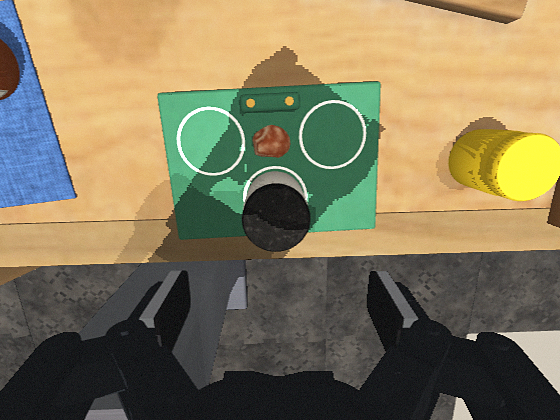

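```bash
cat > ring.py <<'E'
from h import *
def rings(T,im,z=.008):
    hsv=cv2.cvtColor(im,cv2.COLOR_RGB2HSV)
    m=((hsv[...,1]<70)&(hsv[...,2]>140)).astype(np.uint8)
    out=[]
    for k in cv2.findContours(m,cv2.RETR_EXTERNAL,cv2.CHAIN_APPROX_NONE)[0]:
        if len(k)<100: continue
        w=back("wrist",k[:,0],z,T)[:,:2].astype(np.float32)
        (c,r)=cv2.minEnclosingCircle(w); e=cv2.fitEllipse(w)
        if .027<r<.036: print("ring",np.round(c,4),round(r,4),"ell",np.round(e[0],4),np.round(e[1],4))
E
python3 - <<'E'
from ring import *
d=np.load("w3.npz");T,im=d["T"],d["im"];rings(T,im)
print(proj("wrist",[[.5019,-.2903,.008],[.4999,-.2343,.008],[.4459,-.2923,.008],[.5039,-.3463,.008],[.4459,-.2923,.076]],T))
E
```

```text
ring [ 0.4455 -0.2924] 0.0318 ell [ 0.4355 -0.2929] [0.0616 0.0727]
ring [ 0.4995 -0.2351] 0.0316 ell [ 0.4991 -0.2353] [0.0613 0.062 ]
ring [ 0.5027 -0.3471] 0.0314 ell [ 0.5025 -0.3471] [0.0613 0.0617]
[[270.52266995 137.24500064]
 [209.51259859 140.96553443]
 [274.27736439 196.45282029]
 [331.36381797 133.53476818]
 [275.39749731 217.86816917]]
```

Request:
{"api": "move_arm", "payload": {
  "series": [
    {"offset": [0.003, 0.002, 0.02], "twist": -1.4},
    {"offset": [0.002, 0.001, 0.02], "twist": -1.4},
    {"offset": [0, 0, 0.02], "twist": 0},
    {"offset": [0, 0, 0], "twist": 0}
  ]
}}

```text
time: 15.3
position: [0.4509, -0.2914, 0.1125]
tool_rot: [0.013, 0.999, 0.026, 0.019]
wrist_force: [-0.2, 0.3, 0.1]
gripper_width: 1.001
```

Run:
```python
from h import *
plan(.4454,-.2926,.08,2,.02);print(tool()[:3,2])
```

```text
n=2 from [ 0.4509 -0.2914  0.1125] phi 2.96 tilt 2.65 w 1.001 t 15.3
[{"offset":[-0.003, 0.0, 0.016],"twist":0.5},{"offset":[-0.0025, 0.0009, 0.0165],"twist":0.5}]
[ 0.03898971 -0.02482961 -0.99893108]
```

```bash
python3 - <<'E'
s=open('h.py').read()
s=s.replace("""        c,s=np.cos(np.radians(a)),np.sin(np.radians(a))
        M=np.array([[c,s,0],[s,-c,0],[0,0,-1.]])""","""        M=T[:3,:3]@R.from_euler('z',a0-a,degrees=True).as_matrix()""").replace("a=phi(T); g","a=a0=phi(T); g").replace('"tilt %.2f"%np.degrees(np.arccos(-T[2,2]))','"z",np.round(T[:2,2],4)')
open('h.py','w').write(s)
E
python3 -c "
from h import *
plan(.4454,-.2926,.055,2,.012)"
```

```text
n=5 from [ 0.4509 -0.2914  0.1125] phi 2.96 z [ 0.039  -0.0248] w 1.001 t 15.3
[{"offset":[-0.002, -0.0, 0.011],"twist":0.2},{"offset":[-0.001, -0.0, 0.012],"twist":0.2},{"offset":[-0.002, -0.0, 0.011],"twist":0.2},{"offset":[-0.001, -0.0, 0.012],"twist":0.2},{"offset":[-0.0017, -0.0006, 0.0112],"twist":0.2}]
```

Request:
{"api": "move_arm", "payload": {
  "series": [
    {"offset": [-0.002, 0, 0.011], "twist": 0.2},
    {"offset": [-0.002, 0, 0.012], "twist": 0.2},
    {"offset": [-0.002, 0, 0.011], "twist": 0.2},
    {"offset": [-0.001, 0, 0.012], "twist": 0.2},
    {"offset": [-0.001, 0, 0.011], "twist": 0.2}
  ]
}}

```text
time: 15.8
position: [0.4472, -0.2931, 0.0551]
tool_rot: [0.015, 0.999, 0.019, 0.022]
wrist_force: [-0.7, -0.2, 0.6]
gripper_width: 0.998
```

```bash
python3 -c "
from h import *
plan(.4454,-.2926,.047,2,.012)"
```

```text
n=1 from [ 0.4472 -0.2931  0.0551] phi 2.20 z [ 0.0443 -0.0284] w 0.998 t 15.8
[{"offset":[-0.0021, -0.0008, 0.008],"twist":0.2}]
```

Request:
{"api": "move_arm", "payload": {
  "series": [
    {"offset": [-0.002, 0, 0.007], "twist": 0},
    {"offset": [0, 0, 0], "twist": 0}
  ]
}}

```text
time: 16.0
position: [0.4443, -0.2928, 0.0451]
tool_rot: [0.014, 1.0, 0.019, 0.021]
wrist_force: [1.2, -0.1, -0.3]
gripper_width: 1.004
```

```bash
python3 -c "
from h import *
plan(.4454,-.2926,.047,2,.012)"
```

```text
n=1 from [ 0.4443 -0.2928  0.0451] phi 2.17 z [ 0.0415 -0.0263] w 1.004 t 16.0
[{"offset":[0.0012, -0.0002, -0.0018],"twist":0.2}]
```

Request:
{"api": "move_arm", "payload": {
  "series": [
    {"offset": [0.001, 0, -0.001], "twist": 0},
    {"offset": [0, 0, 0], "twist": 0},
    {"offset": [0, 0, 0], "twist": 0},
    {"offset": [0, 0, 0], "twist": 0},
    {"offset": [0, 0, 0], "twist": 0}
  ],
  "grip": 255
}}

```text
time: 16.5
position: [0.4464, -0.2936, 0.0484]
tool_rot: [0.015, 0.999, 0.019, 0.022]
wrist_force: [0.1, -0.3, -1.2]
gripper_width: 0.61
```

```bash
python3 -c "
from h import *
plan(.479,-.010,.16,2,.035);plan(.4454,-.2926,.16,2,.035)"
```

```text
n=9 from [ 0.4464 -0.2936  0.0484] phi 2.17 z [ 0.0445 -0.0283] w 0.610 t 16.5
[{"offset":[0.005, -0.031, -0.013],"twist":0.0},{"offset":[0.005, -0.031, -0.013],"twist":0.0},{"offset":[0.005, -0.031, -0.013],"twist":0.0},{"offset":[0.006, -0.031, -0.013],"twist":0.0},{"offset":[0.005, -0.031, -0.013],"twist":0.0},{"offset":[0.006, -0.031, -0.013],"twist":0.0},{"offset":[0.005, -0.031, -0.013],"twist":0.0},{"offset":[0.006, -0.031, -0.013],"twist":0.0},{"offset":[0.0051, -0.0307, -0.014],"twist":0.0}]
n=4 from [ 0.4464 -0.2936  0.0484] phi 2.17 z [ 0.0445 -0.0283] w 0.610 t 16.5
[{"offset":[0.001, 0.001, -0.028],"twist":0.0},{"offset":[0.001, 0.0, -0.028],"twist":0.0},{"offset":[0.001, 0.001, -0.028],"twist":0.0},{"offset":[0.0008, 0.0003, -0.0275],"twist":0.0}]
```

Request:
{"api": "move_arm", "payload": {
  "series": [
    {"offset": [0.001, 0.001, -0.03], "twist": 0},
    {"offset": [0.001, 0.001, -0.035], "twist": 0},
    {"offset": [0.001, 0, -0.035], "twist": 0},
    {"offset": [0.002, -0.015, -0.01], "twist": 0},
    {"offset": [0.004, -0.03, 0], "twist": 0},
    {"offset": [0.004, -0.035, 0], "twist": 0},
    {"offset": [0.004, -0.035, 0], "twist": 0},
    {"offset": [0.005, -0.035, 0], "twist": 0},
    {"offset": [0.005, -0.035, 0], "twist": 0},
    {"offset": [0.005, -0.035, 0], "twist": 0},
    {"offset": [0.005, -0.03, 0], "twist": 0}
  ]
}}

```text
time: 17.6
position: [0.4658, -0.0293, 0.1489]
tool_rot: [0.012, 1.0, 0.016, 0.018]
wrist_force: [0.5, 0.1, -0.3]
gripper_width: 0.607
```

```bash
python3 -c "
from h import *
plan(.479,-.010,.1,2,.03)"
```

```text
n=2 from [ 0.4658 -0.0293  0.1489] phi 1.85 z [ 0.0359 -0.0235] w 0.607 t 17.6
[{"offset":[0.006, -0.01, 0.024],"twist":-0.1},{"offset":[0.0061, -0.0101, 0.0249],"twist":-0.1}]
```

Request:
{"api": "move_arm", "payload": {
  "series": [
    {"offset": [0.005, -0.01, 0.01], "twist": 0},
    {"offset": [0.004, -0.008, 0.015], "twist": 0},
    {"offset": [0, 0, 0.015], "twist": 0},
    {"offset": [0, 0, 0.015], "twist": 0}
  ]
}}

```text
time: 18.0
position: [0.4756, -0.0067, 0.089]
tool_rot: [0.012, 1.0, 0.02, 0.018]
wrist_force: [-0.1, -0.9, -1.2]
gripper_width: 0.612
```

```bash
python3 -c "
from h import *
plan(.477,-.010,.055,2,.015)"
```

```text
n=3 from [ 0.4756 -0.0067  0.089 ] phi 2.28 z [ 0.0355 -0.0229] w 0.612 t 18.0
[{"offset":[0.0, 0.001, 0.011],"twist":0.1},{"offset":[0.0, 0.001, 0.012],"twist":0.1},{"offset":[0.0001, 0.0005, 0.0111],"twist":0.1}]
```

Request:
{"api": "move_arm", "payload": {
  "series": [
    {"offset": [0, 0.001, 0.012], "twist": 0},
    {"offset": [0, 0.001, 0.012], "twist": 0},
    {"offset": [0, 0, 0.01], "twist": 0},
    {"offset": [0, 0, 0.003], "twist": 0}
  ]
}}

```text
time: 18.4
position: [0.4742, -0.0103, 0.0448]
tool_rot: [0.012, 1.0, 0.019, 0.014]
wrist_force: [-0.8, 0.2, -1.4]
gripper_width: 0.609
```

Request:
{"api": "move_arm", "payload": {
  "series": [
    {"offset": [0, 0, 0.002], "twist": 0}
  ]
}}

```text
time: 18.5
position: [0.4743, -0.0105, 0.0425]
tool_rot: [0.012, 1.0, 0.019, 0.014]
wrist_force: [-0.7, 0.6, 3.1]
gripper_width: 0.611
```

Request:
{"api": "move_arm", "payload": {
  "series": [
    {"offset": [0, 0, 0.002], "twist": 0}
  ]
}}

```text
time: 18.6
position: [0.4745, -0.0105, 0.0423]
tool_rot: [0.012, 1.0, 0.019, 0.013]
wrist_force: [-17.2, 2.2, 29.7]
gripper_width: 0.61
```

Request:
{"api": "move_arm", "payload": {
  "series": [
    {"offset": [0, 0, -0.0005], "twist": 0},
    {"offset": [0, 0, 0], "twist": 0},
    {"offset": [0, 0, 0], "twist": 0},
    {"offset": [0, 0, 0], "twist": 0}
  ],
  "grip": 0
}}

```text
time: 19.0
position: [0.4764, -0.0108, 0.0454]
tool_rot: [0.012, 1.0, 0.019, 0.016]
wrist_force: [0.4, -0.3, 0.8]
gripper_width: 1.002
```

```bash
python3 -c "
from h import *
plan(.4742,-.0103,.16,2,.04)"
```

```text
n=3 from [ 0.4764 -0.0108  0.0454] phi 2.20 z [ 0.0328 -0.0231] w 1.002 t 19.0
[{"offset":[0.0, 0.001, -0.038],"twist":0.1},{"offset":[0.001, 0.001, -0.038],"twist":0.1},{"offset":[0.0005, 0.0002, -0.0386],"twist":0.1}]
```

Request:
{"api": "move_arm", "payload": {
  "series": [
    {"offset": [0.001, 0.001, -0.04], "twist": 0},
    {"offset": [0.001, 0.001, -0.045], "twist": 0},
    {"offset": [0.001, 0.001, -0.04], "twist": 0},
    {"offset": [0.001, 0.03, 0], "twist": 0},
    {"offset": [0.001, 0.04, 0], "twist": 0},
    {"offset": [0.001, 0.04, 0], "twist": 0},
    {"offset": [0.001, 0.04, 0], "twist": 0},
    {"offset": [0, 0.04, 0], "twist": 0},
    {"offset": [0, 0.04, 0], "twist": 0},
    {"offset": [0, 0.03, 0], "twist": 0},
    {"offset": [0, 0.01, 0], "twist": 0}
  ]
}}

```text
time: 20.1
position: [0.4904, -0.2894, 0.1833]
tool_rot: [0.013, 1.0, 0.022, 0.018]
wrist_force: [-0.7, 0.4, -0.0]
gripper_width: 1.0
```

Run:
```python
from look import *
from ring import *
im=viewer.capture("side");cv2.imwrite("pics/s3.png",cv2.resize(im[150:360,200:400],None,fx=3,fy=2.85)[...,::-1])
T,im=shot("w4",[("red_stone_mid",.03),("red_stone_mid",.019),("stand",.008)])
np.savez("w4.npz",T=T,im=im);rings(T,im)
plan(.5014,-.2908,.1,2,.03)
```

```text
red_stone_mid 0.82 [256. 180. 293. 205.] [ 0.502 -0.291  0.03 ] [[0.5018, -0.2906], [0.0266, 0.0307], 2.049]
red_stone_mid 0.82 [256. 180. 293. 205.] [ 0.499 -0.291  0.019] [[0.4992, -0.2909], [0.0277, 0.0319], 2.0498]
stand 0.65 [171. 140. 379. 275.] [ 0.482 -0.291  0.008] [[0.4766, -0.2926], [0.1396, 0.1986], 1.5071]
ring [ 0.2256 -0.5334] 0.033 ell [ 0.2223 -0.5274] [0.0397 0.0584]
ring [ 0.4453 -0.2931] 0.0314 ell [ 0.4452 -0.2933] [0.0602 0.0613]
ring [ 0.5022 -0.3469] 0.0315 ell [ 0.5025 -0.3471] [0.061  0.0615]
ring [ 0.4996 -0.2353] 0.0314 ell [ 0.4995 -0.2355] [0.0604 0.0615]
n=3 from [ 0.4911 -0.2855  0.1834] phi 2.73 z [ 0.0359 -0.0238] w 1.002 t 20.35
[{"offset":[0.002, 0.001, 0.028],"twist":0.2},{"offset":[0.003, 0.001, 0.028],"twist":0.2},{"offset":[0.0022, 0.0016, 0.0278],"twist":0.2}]
```

View pics/w4.png

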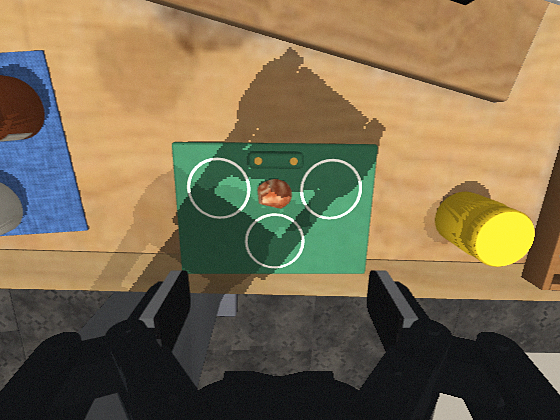

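View pics/s3.png

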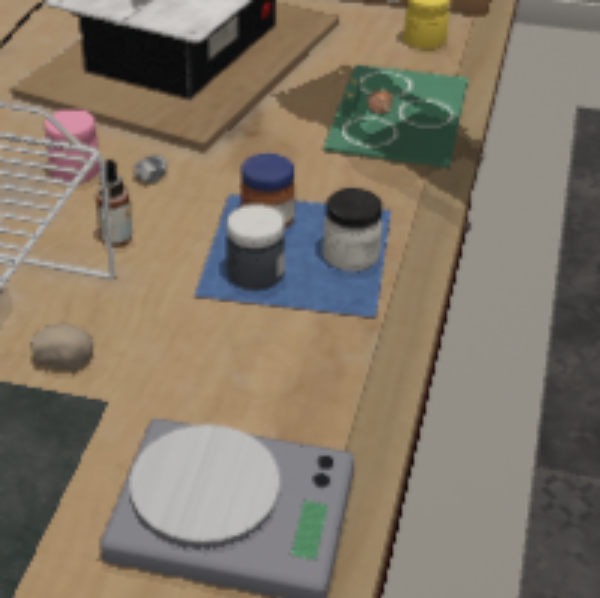

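Request:
{"api": "move_arm", "payload": {
  "series": [
    {"offset": [0.003, 0.002, 0.025], "twist": 0.2},
    {"offset": [0.003, 0.002, 0.025], "twist": 0.2},
    {"offset": [0.003, 0.001, 0.025], "twist": 0.2},
    {"offset": [0, 0, 0.02], "twist": 0}
  ]
}}

```text
time: 20.75
position: [0.5077, -0.2878, 0.0917]
tool_rot: [0.015, 0.999, 0.022, 0.022]
wrist_force: [0.1, -0.9, -0.2]
gripper_width: 1.001
```

Run:
```python
from look import *
plan(.5005,-.291,.04,2,.012)
```

```text
n=5 from [ 0.5077 -0.2878  0.0917] phi 2.55 z [ 0.045  -0.0282] w 1.001 t 20.75
[{"offset":[-0.002, 0.0, 0.01],"twist":0.1},{"offset":[-0.002, 0.0, 0.01],"twist":0.1},{"offset":[-0.002, 0.0, 0.01],"twist":0.1},{"offset":[-0.002, 0.001, 0.011],"twist":0.1},{"offset":[-0.0016, 0.0004, 0.0104],"twist":0.1}]
```

Request:
{"api": "move_arm", "payload": {
  "series": [
    {"offset": [-0.003, 0.001, 0.01], "twist": 0.1},
    {"offset": [-0.003, 0.001, 0.01], "twist": 0.1},
    {"offset": [-0.002, 0, 0.01], "twist": 0.1},
    {"offset": [-0.002, 0, 0.01], "twist": 0.1},
    {"offset": [0, 0, 0.008], "twist": 0.1}
  ]
}}

```text
time: 21.25
position: [0.4999, -0.2881, 0.0408]
tool_rot: [0.014, 0.999, 0.02, 0.022]
wrist_force: [-1.1, -0.1, -0.3]
gripper_width: 0.999
```

Run:
```python
from look import *
plan(.5005,-.291,.026,2,.015)
```

```text
n=2 from [ 0.4999 -0.2881  0.0408] phi 2.28 z [ 0.0451 -0.0276] w 0.999 t 21.25
[{"offset":[-0.0, 0.001, 0.007],"twist":0.1},{"offset":[-0.0002, 0.0014, 0.0079],"twist":0.1}]
```

Request:
{"api": "move_arm", "payload": {
  "series": [
    {"offset": [0, 0.001, 0.008], "twist": 0.1},
    {"offset": [0, 0.001, 0.008], "twist": 0}
  ]
}}

```text
time: 21.45
position: [0.5011, -0.291, 0.0243]
tool_rot: [0.015, 0.999, 0.019, 0.023]
wrist_force: [-0.1, -0.2, 1.0]
gripper_width: 0.997
```

Run:
```python
from look import *
plan(.5005,-.291,.026,2,.015)
```

```text
n=1 from [ 0.5011 -0.291   0.0243] phi 2.16 z [ 0.0463 -0.0284] w 0.997 t 21.45
[{"offset":[-0.0005, 0.0001, -0.0017],"twist":0.2}]
```

Request:
{"api": "move_arm", "payload": {
  "series": [
    {"offset": [0, 0, 0], "twist": 0},
    {"offset": [0, 0, 0], "twist": 0},
    {"offset": [0, 0, 0], "twist": 0},
    {"offset": [0, 0, 0], "twist": 0},
    {"offset": [0, 0, 0], "twist": 0},
    {"offset": [0, 0, 0], "twist": 0}
  ],
  "grip": 255
}}

```text
time: 22.05
position: [0.5029, -0.2906, 0.0269]
tool_rot: [0.014, 0.999, 0.019, 0.025]
wrist_force: [0.4, 0.3, -0.5]
gripper_width: 0.346
```

Run:
```python
from look import *
plan(.5005,-.291,.026,2,.015)
```

```text
n=1 from [ 0.5029 -0.2906  0.0269] phi 2.16 z [ 0.0496 -0.0271] w 0.346 t 22.05
[{"offset":[-0.0024, 0.0003, 0.0008],"twist":0.2}]
```

Request:
{"api": "move_arm", "payload": {
  "series": [
    {"offset": [0.001, 0, -0.03], "twist": 0},
    {"offset": [0.002, 0, -0.04], "twist": 0},
    {"offset": [0.002, 0, -0.045], "twist": 0},
    {"offset": [0.002, -0.02, -0.04], "twist": 0},
    {"offset": [0.002, -0.04, -0.01], "twist": 0},
    {"offset": [0.002, -0.045, 0], "twist": 0},
    {"offset": [0.002, -0.045, 0], "twist": 0},
    {"offset": [0.002, -0.045, 0], "twist": 0},
    {"offset": [0.002, -0.045, 0], "twist": 0},
    {"offset": [0.002, -0.045, 0], "twist": 0},
    {"offset": [0.002, -0.045, 0], "twist": 0},
    {"offset": [0.002, -0.045, 0], "twist": 0}
  ]
}}

```text
time: 23.25
position: [0.5042, 0.0972, 0.1892]
tool_rot: [0.014, 0.999, 0.013, 0.027]
wrist_force: [-0.1, -0.3, 0.7]
gripper_width: 0.345
```

Run:
```python
from look import *
im=viewer.capture("top");r=spotter.trace("top","scale")[0]
plan(.5,.29,.2,2,.04)
```

```text
n=5 from [0.5039 0.1002 0.1889] phi 1.85 z [ 0.0529 -0.0264] w 0.347 t 23.35
[{"offset":[0.001, -0.038, -0.003],"twist":-0.0},{"offset":[0.0, -0.038, -0.003],"twist":-0.0},{"offset":[0.001, -0.038, -0.003],"twist":-0.0},{"offset":[0.0, -0.038, -0.004],"twist":-0.0},{"offset":[0.0008, -0.0375, -0.0033],"twist":-0.0}]
```

Request:
{"api": "move_arm", "payload": {
  "series": [
    {"offset": [0.001, -0.038, -0.002], "twist": 0},
    {"offset": [0.001, -0.038, -0.002], "twist": 0},
    {"offset": [0, -0.038, -0.002], "twist": 0},
    {"offset": [0, -0.038, -0.002], "twist": 0},
    {"offset": [0, -0.03, -0.002], "twist": 0},
    {"offset": [0, 0, 0], "twist": 0}
  ]
}}

```text
time: 23.95
position: [0.5002, 0.2866, 0.1931]
tool_rot: [0.015, 0.999, 0.014, 0.027]
wrist_force: [0.4, -1.4, -0.9]
gripper_width: 0.344
```

Run:
```python
from look import *
T,im=shot("w5",[("scale",.04),("red_stone_mid",.19)])
np.savez("w5.npz",T=T,im=im)
plan(.51,.321,.1,2,.04)
print(proj("wrist",[[.51,.321,.04]],T))
```

```text
scale 0.7 [160. 125. 300. 288.] [0.509 0.325 0.04 ] [[0.4966, 0.3221], [0.1543, 0.1217], 3.3855]
red_stone_mid 0.57 [247. 264. 311. 322.] [0.499 0.286 0.19 ] [[0.4986, 0.2853], [0.0298, 0.0288], 0.2306]
n=3 from [0.5008 0.2832 0.1931] phi 1.50 z [ 0.0533 -0.0303] w 0.345 t 24.1
[{"offset":[0.002, -0.013, 0.031],"twist":-0.2},{"offset":[0.002, -0.014, 0.031],"twist":-0.2},{"offset":[0.0015, -0.0134, 0.0303],"twist":-0.2}]
[[235.60715584 196.9527744 ]]
```

View pics/w5.png

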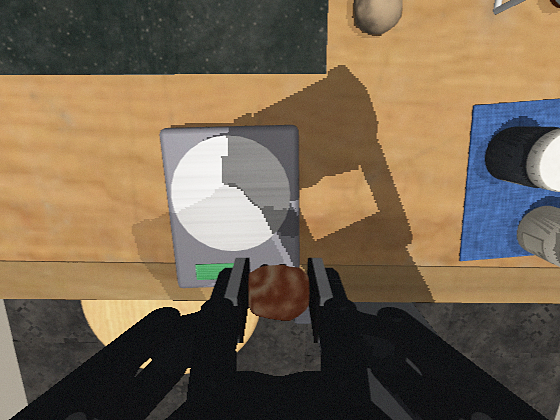

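Run:
```python
from look import *
d=np.load("w5.npz");T,im=d["T"],d["im"]
print(back("wrist",[[231,192.5],[171,192],[291,192],[231,134],[231,251]],.04,T))
print(back("wrist",[[279,292]],.19,T))
```

```text
[[0.51412332 0.3252047  0.04      ]
 [0.51336509 0.37998407 0.04      ]
 [0.51583937 0.26974803 0.04      ]
 [0.56662036 0.32460972 0.04      ]
 [0.45596838 0.32586379 0.04      ]]
[[0.49899938 0.28541539 0.19      ]]
```

Request:
{"api": "move_arm", "payload": {
  "series": [
    {"offset": [0.003, -0.013, 0.02], "twist": 0},
    {"offset": [0.003, -0.013, 0.02], "twist": 0},
    {"offset": [0.002, -0.012, 0.02], "twist": 0},
    {"offset": [0, -0.003, 0.02], "twist": 0},
    {"offset": [0, 0, 0.015], "twist": 0}
  ]
}}

```text
time: 24.6
position: [0.5178, 0.3155, 0.0986]
tool_rot: [0.015, 0.999, 0.008, 0.03]
wrist_force: [-0.2, -0.1, -0.7]
gripper_width: 0.345
```

Run:
```python
from look import *
plan(.5115,.324,.064,2,.012)
```

```text
n=4 from [0.5178 0.3155 0.0986] phi 0.92 z [ 0.0605 -0.0291] w 0.345 t 24.6
[{"offset":[-0.002, -0.002, 0.008],"twist":-0.3},{"offset":[-0.002, -0.003, 0.009],"twist":-0.3},{"offset":[-0.002, -0.002, 0.008],"twist":-0.3},{"offset":[-0.0022, -0.0027, 0.0089],"twist":-0.3}]
```

Request:
{"api": "move_arm", "payload": {
  "series": [
    {"offset": [-0.003, -0.003, 0.008], "twist": 0},
    {"offset": [-0.002, -0.003, 0.008], "twist": 0},
    {"offset": [-0.002, -0.002, 0.008], "twist": 0},
    {"offset": [-0.002, -0.002, 0.007], "twist": 0}
  ]
}}

```text
time: 25.0
position: [0.5111, 0.3219, 0.065]
tool_rot: [0.015, 0.999, 0.005, 0.03]
wrist_force: [0.0, 0.0, -0.3]
gripper_width: 0.348
```

Run:
```python
from look import *
plan(.5115,.324,.06,2,.012)
```

```text
n=1 from [0.5111 0.3219 0.065 ] phi 0.68 z [ 0.0604 -0.0298] w 0.348 t 25.0
[{"offset":[0.0002, -0.0022, 0.005],"twist":-1.3}]
```

Request:
{"api": "move_arm", "payload": {
  "series": [
    {"offset": [0, -0.002, 0.003], "twist": 0}
  ]
}}

```text
time: 25.1
position: [0.5109, 0.3239, 0.0613]
tool_rot: [0.015, 0.999, 0.006, 0.03]
wrist_force: [-0.7, 0.4, -0.7]
gripper_width: 0.344
```

Request:
{"api": "move_arm", "payload": {
  "series": [
    {"offset": [0, 0, 0.002], "twist": 0}
  ]
}}

```text
time: 25.2
position: [0.511, 0.3242, 0.0594]
tool_rot: [0.015, 0.999, 0.006, 0.03]
wrist_force: [-0.2, -0.5, -0.5]
gripper_width: 0.345
```

Request:
{"api": "move_arm", "payload": {
  "series": [
    {"offset": [0, 0, 0.001], "twist": 0}
  ]
}}

```text
time: 25.3
position: [0.5112, 0.3243, 0.0585]
tool_rot: [0.015, 0.999, 0.006, 0.03]
wrist_force: [0.6, 0.5, -1.1]
gripper_width: 0.345
```

Request:
{"api": "move_arm", "payload": {
  "series": [
    {"offset": [0, 0, 0.001], "twist": 0}
  ]
}}

```text
time: 25.4
position: [0.5114, 0.3244, 0.0578]
tool_rot: [0.015, 0.999, 0.006, 0.031]
wrist_force: [0.3, 0.7, -0.3]
gripper_width: 0.349
```

Request:
{"api": "move_arm", "payload": {
  "series": [
    {"offset": [0, 0, 0.001], "twist": 0}
  ]
}}

```text
time: 25.5
position: [0.5116, 0.3245, 0.0576]
tool_rot: [0.015, 0.999, 0.006, 0.031]
wrist_force: [-6.0, -2.2, 8.0]
gripper_width: 0.343
```

Contact. Release and look.

Request:
{"api": "move_arm", "payload": {
  "series": [
    {"offset": [0, 0, 0], "twist": 0},
    {"offset": [0, 0, 0], "twist": 0},
    {"offset": [0, 0, 0], "twist": 0},
    {"offset": [0, 0, 0], "twist": 0},
    {"offset": [0, 0, 0], "twist": 0},
    {"offset": [0, 0, 0], "twist": 0}
  ],
  "grip": 0
}}

```text
time: 26.1
position: [0.5122, 0.3246, 0.0582]
tool_rot: [0.014, 0.999, 0.006, 0.032]
wrist_force: [-0.4, 0.2, 0.1]
gripper_width: 1.002
```

Request:
{"api": "move_arm", "payload": {
  "series": [
    {"offset": [0.001, 0, -0.03], "twist": 0},
    {"offset": [0.002, 0, -0.045], "twist": 0},
    {"offset": [0.002, 0, -0.045], "twist": 0},
    {"offset": [0, 0, 0], "twist": 0}
  ]
}}

```text
time: 26.5
position: [0.5086, 0.3276, 0.1802]
tool_rot: [0.016, 0.999, 0.006, 0.029]
wrist_force: [0.3, 1.1, 0.8]
gripper_width: 0.997
```

Run:
```python
from look import *
T,im=shot("w6",[("scale",.04),("red_stone_mid",.055)])
np.savez("w6.npz",T=T,im=im)
plan(.4764,-.0108,.17,2,.04)
```

```text
scale 0.92 [201. 135. 342. 305.] [0.504 0.326 0.04 ] [[0.4968, 0.3248], [0.1566, 0.122], 3.0796]
red_stone_mid 0.77 [258. 201. 298. 233.] [0.51  0.323 0.055] [[0.5104, 0.3234], [0.0327, 0.0267], 82.5491]
n=9 from [0.5061 0.3259 0.1717] phi 0.72 z [ 0.0476 -0.0373] w 0.999 t 26.65
[{"offset":[-0.004, 0.037, 0.001],"twist":-0.1},{"offset":[-0.004, 0.037, 0.001],"twist":-0.1},{"offset":[-0.004, 0.037, 0.002],"twist":-0.1},{"offset":[-0.004, 0.037, 0.001],"twist":-0.1},{"offset":[-0.004, 0.038, 0.002],"twist":-0.1},{"offset":[-0.004, 0.037, 0.001],"twist":-0.1},{"offset":[-0.004, 0.038, 0.002],"twist":-0.1},{"offset":[-0.004, 0.037, 0.001],"twist":-0.1},{"offset":[-0.0044, 0.0378, 0.0019],"twist":-0.1}]
```

View pics/w6.png

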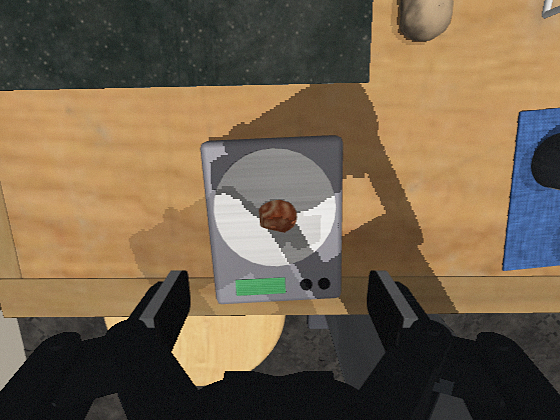

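Run:
```python
from look import *
d=np.load("w6.npz");T,im=d["T"],d["im"]
print(back("wrist",[[213,207],[336,207],[274,148],[274,267]],.04,T))
print(back("wrist",[[278,216]],.051,T),back("wrist",[[278,216]],.055,T))
cv2.imwrite("pics/w6c.png",cv2.resize(im[125:315,190:350],None,fx=3,fy=3)[...,::-1])
```

```text
[[0.51355475 0.3805726  0.04      ]
 [0.51391985 0.27031324 0.04      ]
 [0.56568225 0.32666833 0.04      ]
 [0.45514188 0.32577829 0.04      ]]
[[0.50853381 0.32294894 0.051     ]] [[0.50969273 0.32308764 0.055     ]]
```

View pics/w6c.png

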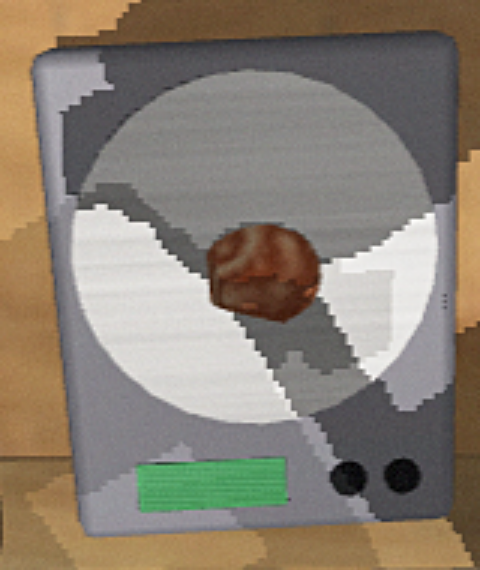

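Request:
{"api": "move_arm", "payload": {
  "series": [
    {"offset": [-0.005, 0.04, 0], "twist": -0.2},
    {"offset": [-0.005, 0.045, 0], "twist": -0.2},
    {"offset": [-0.005, 0.045, 0], "twist": -0.2},
    {"offset": [-0.005, 0.045, 0], "twist": -0.2},
    {"offset": [-0.005, 0.045, 0], "twist": -0.2},
    {"offset": [-0.005, 0.045, 0], "twist": -0.2},
    {"offset": [-0.005, 0.045, 0.01], "twist": 0},
    {"offset": [-0.002, 0.02, 0.02], "twist": 0}
  ]
}}

```text
time: 27.45
position: [0.4709, -0.0164, 0.1385]
tool_rot: [0.022, 0.999, 0.02, 0.013]
wrist_force: [-0.1, 0.5, 0.3]
gripper_width: 0.998
```

Run:
```python
from look import *
T,im=shot("w7",[("mat",.003),("jar_black_lid_mid",.071)])
np.savez("w7.npz",T=T,im=im)
plan(.4734,-.0103,.1,2,.04)
```

```text
mat 0.57 [137.  25. 365. 245.] [ 0.53  -0.004  0.003] [[0.5246, -0.0053], [0.1702, 0.1705], 5.992]
jar_black_lid_mid 0.65 [227. 178. 304. 271.] [ 0.481 -0.012  0.071] [[0.4797, -0.013], [0.0518, 0.0642], 80.0549]
jar_black_lid_mid 0.38 [282.  39. 375. 133.] [ 0.567 -0.047  0.071] [[0.5665, -0.0463], [0.0515, 0.0559], 2.8851]
n=1 from [ 0.4699 -0.0141  0.1365] phi 2.35 z [ 0.021  -0.0419] w 1.000 t 27.6
[{"offset":[0.003, -0.0052, 0.0364],"twist":0.3}]
```

View pics/w7.png

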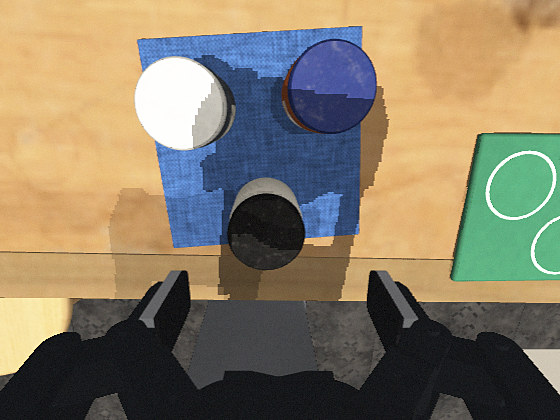

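Run:
```python
from look import *
d=np.load("w7.npz");T=d["T"]
print(back("wrist",[[266.5,231.5],[178,103],[331,86]],.071,T))
plan(.4734,-.0103,.06,2,.025)
```

```text
[[ 0.47559353 -0.01205352  0.071     ]
 [ 0.55443791  0.0419436   0.071     ]
 [ 0.56767197 -0.04714062  0.071     ]]
n=4 from [ 0.4699 -0.0141  0.1365] phi 2.35 z [ 0.021  -0.0419] w 1.000 t 27.6
[{"offset":[0.001, -0.002, 0.019],"twist":0.1},{"offset":[0.0, -0.002, 0.019],"twist":0.1},{"offset":[0.001, -0.001, 0.019],"twist":0.1},{"offset":[0.0002, -0.0019, 0.0193],"twist":0.1}]
```

Request:
{"api": "move_arm", "payload": {
  "series": [
    {"offset": [0.001, -0.001, 0.025], "twist": 0.1},
    {"offset": [0.001, -0.001, 0.025], "twist": 0.1},
    {"offset": [0.001, -0.001, 0.02], "twist": 0.1},
    {"offset": [0, 0, 0.012], "twist": 0}
  ]
}}

```text
time: 28.0
position: [0.4764, -0.0101, 0.0538]
tool_rot: [0.02, 1.0, 0.019, 0.012]
wrist_force: [0.5, -0.7, -0.1]
gripper_width: 1.002
```

Run:
```python
from look import *
plan(.4742,-.011,.045,2,.025)
```

```text
n=1 from [ 0.4764 -0.0101  0.0538] phi 2.25 z [ 0.0246 -0.0405] w 1.002 t 28.0
[{"offset":[-0.0024, 0.0004, 0.0087],"twist":0.3}]
```

Now a final adjustment, then close and let time pass by camera calls.

Request:
{"api": "move_arm", "payload": {
  "series": [
    {"offset": [-0.0025, 0.0005, 0.0085], "twist": 0.3}
  ]
}}

```text
time: 28.1
position: [0.4741, -0.0101, 0.0444]
tool_rot: [0.02, 1.0, 0.017, 0.012]
wrist_force: [0.2, 0.5, 0.0]
gripper_width: 0.999
```

Request:
{"api": "move_arm", "payload": {
  "series": [
    {"offset": [0, 0, 0], "twist": 0}
  ],
  "grip": 255
}}

```text
time: 28.2
position: [0.4732, -0.0094, 0.0433]
tool_rot: [0.02, 1.0, 0.018, 0.01]
wrist_force: [0.2, 0.5, 0.1]
gripper_width: 0.86
```

```bash
cat > wait.py <<'E'
from look import *
for i in range(int(sys.argv[1])):
    viewer.capture("wrist"); s=observe(); print(np.round(s["position"],4),round(s["gripper_width"],3),np.round(s["wrist_force"],1))
plan(*map(float,sys.argv[2:]))
E
python3 wait.py 6 .4742 -.011 .16 2 .04
```

```text
[ 0.4738 -0.0095  0.0442] 0.773 [-1.1 -0.2 -0.1]
[ 0.4743 -0.0098  0.0449] 0.699 [0.8 0.4 0.1]
[ 0.4747 -0.0099  0.0456] 0.61 [-9.3  2.9 22. ]
[ 0.4751 -0.01    0.046 ] 0.61 [ 0.2 -0.4 -0.5]
[ 0.475  -0.01    0.0458] 0.606 [-0.1  0.7  4. ]
[ 0.475  -0.01    0.0458] 0.606 [-0.7  1.3  4. ]
n=3 from [ 0.475  -0.01    0.0458] phi 2.03 z [ 0.0265 -0.0401] w 0.606 t 28.5
[{"offset":[0.001, 0.002, -0.038],"twist":0.0},{"offset":[0.0, 0.002, -0.038],"twist":0.0},{"offset":[0.001, 0.0016, -0.038],"twist":0.0}]
```

Request:
{"api": "move_arm", "payload": {
  "series": [
    {"offset": [0.001, 0.001, -0.035], "twist": 0},
    {"offset": [0, 0.002, -0.04], "twist": 0},
    {"offset": [0, 0.02, -0.04], "twist": 0},
    {"offset": [-0.004, 0.04, 0], "twist": 0},
    {"offset": [-0.004, 0.045, 0], "twist": 0},
    {"offset": [-0.004, 0.045, 0], "twist": 0},
    {"offset": [-0.004, 0.045, 0], "twist": 0},
    {"offset": [-0.004, 0.04, 0], "twist": 0},
    {"offset": [-0.004, 0.025, 0], "twist": 0}
  ]
}}

```text
time: 29.4
position: [0.4575, -0.2765, 0.18]
tool_rot: [0.022, 0.999, 0.021, 0.016]
wrist_force: [0.2, 0.1, -1.0]
gripper_width: 0.601
```

```bash
python3 wait.py 1 .4458 -.2929 .1 2 .04
```

```text
[ 0.4569 -0.2791  0.1801] 0.608 [-1.7 -2.4 -0.7]
n=3 from [ 0.4569 -0.2791  0.1801] phi 2.27 z [ 0.0317 -0.0458] w 0.608 t 29.45
[{"offset":[-0.005, 0.003, 0.027],"twist":0.1},{"offset":[-0.005, 0.003, 0.027],"twist":0.1},{"offset":[-0.004, 0.0036, 0.0263],"twist":0.1}]
```

Request:
{"api": "move_arm", "payload": {
  "series": [
    {"offset": [-0.006, 0.004, 0.03], "twist": 0.1},
    {"offset": [-0.006, 0.004, 0.03], "twist": 0.1},
    {"offset": [-0.003, 0.002, 0.03], "twist": 0},
    {"offset": [0, 0, 0.015], "twist": 0}
  ]
}}

```text
time: 29.85
position: [0.446, -0.2985, 0.0761]
tool_rot: [0.026, 0.999, 0.015, 0.019]
wrist_force: [0.4, 0.7, -1.7]
gripper_width: 0.606
```

```bash
python3 wait.py 1 .4458 -.2929 .055 2 .04
```

```text
[ 0.4455 -0.2979  0.0743] 0.609 [-1.8  0.2 -2.8]
n=1 from [ 0.4455 -0.2979  0.0743] phi 1.81 z [ 0.0361 -0.0493] w 0.609 t 29.9
[{"offset":[-0.0002, -0.006, 0.0191],"twist":-0.2}]
```

Request:
{"api": "move_arm", "payload": {
  "series": [
    {"offset": [0, -0.006, 0.018], "twist": 0}
  ]
}}

```text
time: 30.0
position: [0.4471, -0.294, 0.0581]
tool_rot: [0.026, 0.999, 0.015, 0.019]
wrist_force: [1.2, 0.4, -0.4]
gripper_width: 0.611
```

```bash
python3 wait.py 2 .4458 -.2929 .0515 2 .04
```

```text
[ 0.4448 -0.2913  0.0528] 0.611 [-2.   2.4 -5.8]
[ 0.4447 -0.2914  0.0538] 0.607 [-0.8 -0.6 -2.3]
n=1 from [ 0.4447 -0.2914  0.0538] phi 1.82 z [ 0.0319 -0.0462] w 0.607 t 30.1
[{"offset":[0.001, 0.0015, 0.0024],"twist":-0.2}]
```

Request:
{"api": "move_arm", "payload": {
  "series": [
    {"offset": [0.001, 0.0015, 0.001], "twist": 0}
  ]
}}

```text
time: 30.2
position: [0.4461, -0.293, 0.0541]
tool_rot: [0.024, 0.999, 0.016, 0.016]
wrist_force: [-0.3, -0.1, -0.8]
gripper_width: 0.609
```

```bash
python3 wait.py 2 .4458 -.2929 .0505 2 .04
```

```text
[ 0.4462 -0.2932  0.0539] 0.607 [ 0.1  1.  -1. ]
[ 0.4463 -0.2933  0.0541] 0.606 [ 0.1  0.3 -1. ]
n=1 from [ 0.4463 -0.2933  0.0541] phi 1.83 z [ 0.0331 -0.0471] w 0.606 t 30.3
[{"offset":[-0.0006, -0.0006, 0.0035],"twist":-0.2}]
```

Request:
{"api": "move_arm", "payload": {
  "series": [
    {"offset": [-0.0005, -0.0005, 0.0025], "twist": 0}
  ]
}}

```text
time: 30.4
position: [0.4465, -0.2935, 0.0529]
tool_rot: [0.025, 0.999, 0.016, 0.017]
wrist_force: [-0.6, 0.1, -1.9]
gripper_width: 0.611
```

Request:
{"api": "move_arm", "payload": {
  "series": [
    {"offset": [0, 0, 0.0015], "twist": 0}
  ]
}}

```text
time: 30.5
position: [0.4469, -0.2938, 0.0521]
tool_rot: [0.025, 0.999, 0.016, 0.018]
wrist_force: [-0.5, -0.3, -1.2]
gripper_width: 0.608
```

Request:
{"api": "move_arm", "payload": {
  "series": [
    {"offset": [0, 0, 0.001], "twist": 0}
  ]
}}

```text
time: 30.6
position: [0.4472, -0.2941, 0.0515]
tool_rot: [0.025, 0.999, 0.016, 0.018]
wrist_force: [0.1, 0.3, -1.5]
gripper_width: 0.61
```

Request:
{"api": "move_arm", "payload": {
  "series": [
    {"offset": [-0.0015, -0.0015, 0.0015], "twist": 0}
  ]
}}

```text
time: 30.7
position: [0.4466, -0.2937, 0.0512]
tool_rot: [0.027, 0.999, 0.015, 0.019]
wrist_force: [3.5, -3.5, 5.9]
gripper_width: 0.608
```

```bash
python3 wait.py 2 .4458 -.2929 .0505 2 .04
```

```text
[ 0.4466 -0.2936  0.0512] 0.606 [ 1.6 -1.9  3.4]
[ 0.4465 -0.2935  0.0512] 0.609 [ 2.4 -1.3  4.6]
n=1 from [ 0.4465 -0.2935  0.0512] phi 1.84 z [ 0.0395 -0.0522] w 0.609 t 30.8
[{"offset":[-0.0007, -0.0006, 0.0007],"twist":-0.2}]
```

Request:
{"api": "move_arm", "payload": {
  "series": [
    {"offset": [-0.0005, -0.0005, 0.0005], "twist": 0}
  ]
}}

```text
time: 30.9
position: [0.4463, -0.2933, 0.0512]
tool_rot: [0.027, 0.999, 0.015, 0.02]
wrist_force: [0.6, -0.2, 1.5]
gripper_width: 0.609
```

Request:
{"api": "move_arm", "payload": {
  "series": [
    {"offset": [0, 0, 0], "twist": 0}
  ],
  "grip": 0
}}

```text
time: 31.0
position: [0.4459, -0.293, 0.0509]
tool_rot: [0.026, 0.999, 0.015, 0.019]
wrist_force: [0.3, -0.6, -0.1]
gripper_width: 0.76
```

```bash
python3 wait.py 6 .4458 -.2929 .17 2 .045
```

```text
[ 0.4459 -0.2929  0.0508] 0.839 [ 0.1  0.4 -0.5]
[ 0.4459 -0.2929  0.0507] 0.923 [-0.6 -0.2  0.5]
[ 0.4459 -0.2929  0.0507] 0.985 [-0.2  0.2  0.2]
[ 0.446  -0.293   0.0507] 0.999 [-0.2 -0.   0.3]
[ 0.446  -0.293   0.0508] 1.004 [-0.1  0.2 -0.3]
[ 0.4461 -0.2931  0.0509] 0.999 [-0.5 -0.  -1. ]
n=3 from [ 0.4461 -0.2931  0.0509] phi 1.84 z [ 0.0399 -0.0525] w 0.999 t 31.3
[{"offset":[0.001, 0.002, -0.04],"twist":-0.1},{"offset":[0.002, 0.002, -0.039],"twist":-0.1},{"offset":[0.0012, 0.0022, -0.0398],"twist":-0.1}]
```

Rise, look at the black jar, and plan to the blue jar with jaws along x (phi 92).

Request:
{"api": "move_arm", "payload": {
  "series": [
    {"offset": [0.001, 0.002, -0.04], "twist": 0},
    {"offset": [0.002, 0.002, -0.045], "twist": 0},
    {"offset": [0.002, 0.002, -0.045], "twist": 0}
  ]
}}

```text
time: 31.6
position: [0.4426, -0.2895, 0.1758]
tool_rot: [0.021, 1.0, 0.016, 0.012]
wrist_force: [0.8, -1.1, -0.2]
gripper_width: 0.999
```

Run:
```python
from look import *
from ring import rings
viewer.capture("side")
T,im=shot("w8",[("jar_black_lid_mid",.076)])
np.savez("w8.npz",T=T,im=im);rings(T,im)
plan(.566,-.0474,.16,92,.04)
```

```text
jar_black_lid_mid 0.68 [244. 173. 309. 251.] [ 0.452 -0.295  0.076] [[0.4507, -0.2936], [0.0626, 0.0514], 24.0751]
ring [ 0.1668 -0.5412] 0.0348 ell [ 0.1652 -0.5356] [0.042  0.0624]
ring [ 0.4447 -0.2939] 0.0327 ell [ 0.4372 -0.2964] [0.0615 0.0702]
ring [ 0.5026 -0.347 ] 0.0314 ell [ 0.5025 -0.3472] [0.0611 0.0618]
ring [ 0.4993 -0.2353] 0.0315 ell [ 0.4992 -0.2353] [0.0612 0.0619]
n=12 from [ 0.4446 -0.2909  0.179 ] phi 1.82 z [ 0.0327 -0.0469] w 0.999 t 31.75
[{"offset":[0.011, -0.02, 0.001],"twist":-7.5},{"offset":[0.013, -0.018, 0.001],"twist":-7.5},{"offset":[0.016, -0.017, 0.001],"twist":-7.5},{"offset":[0.018, -0.014, 0.001],"twist":-7.5},{"offset":[0.019, -0.012, 0.001],"twist":-7.5},{"offset":[0.021, -0.009, 0.001],"twist":-7.5},{"offset":[0.022, -0.007, 0.001],"twist":-7.5},{"offset":[0.022, -0.004, 0.001],"twist":-7.5},{"offset":[0.023, -0.001, 0.001],"twist":-7.5},{"offset":[0.022, 0.002, 0.001],"twist":-7.5},{"offset":[0.022, 0.005, 0.001],"twist":-7.5},{"offset":[0.0215, 0.008, 0.0005],"twist":-7.5}]
```

View pics/w8.png

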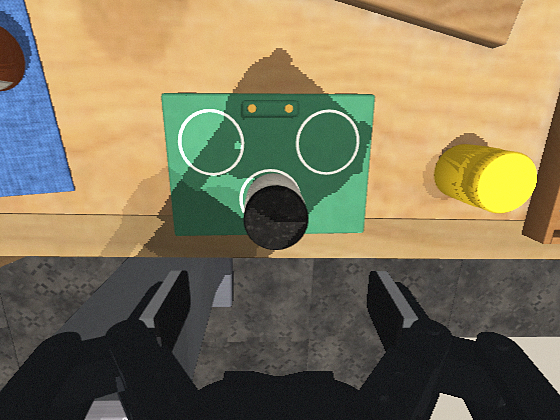

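```bash
cat > ov.py <<'E'
from h import *
def ov(tag,J,out,box):
    d=np.load(tag+".npz");T,im=d["T"],d["im"];a=np.linspace(0,2*np.pi,90);x0,y0,x1,y1=box;f=5
    big=cv2.resize(im[y0:y1,x0:x1],None,fx=f,fy=f,interpolation=cv2.INTER_CUBIC)
    for x,y in J:
        for z,r,c in((.076,.0265,(255,0,255)),(.008,.031,(255,255,0)),(.008,.0275,(0,255,255))):
            P=np.c_[x+r*np.cos(a),y+r*np.sin(a),0*a+z]
            cv2.polylines(big,[((proj("wrist",P,T)-[x0,y0]+.5)*f).astype(int)],True,c,1)
    return big
E
python3 - <<'E'
from ov import *
a=ov("w3",[(.4453,-.2929)],0,(235,150,320,260));b=ov("w8",[(.4453,-.2929)],0,(233,150,318,260))
cv2.imwrite("pics/cmp8.png",np.hstack([a,b])[:,:850][...,::-1][:, :800])
E
```

View pics/cmp8.png

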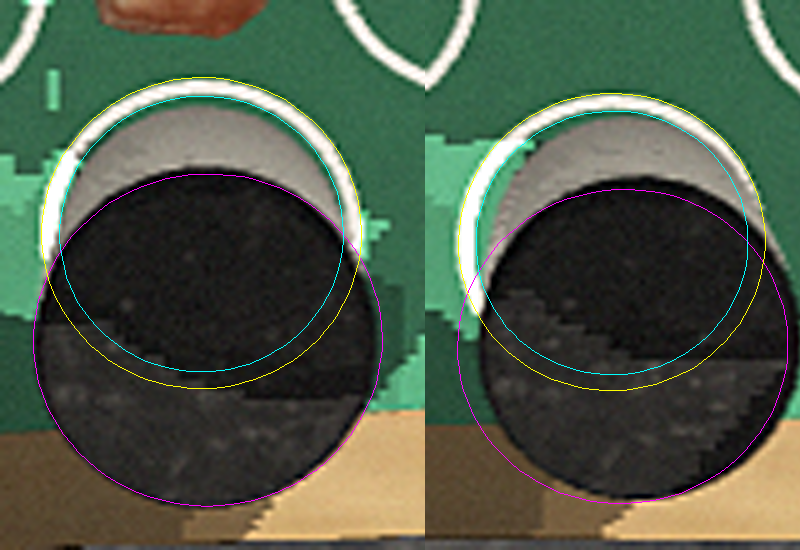

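Request:
{"api": "move_arm", "payload": {
  "series": [
    {"offset": [0, 0, -0.05], "twist": 0},
    {"offset": [0, 0, -0.05], "twist": 0},
    {"offset": [0, 0, -0.05], "twist": 0}
  ]
}}

```text
time: 32.05
position: [0.4371, -0.2821, 0.3162]
tool_rot: [0.016, 1.0, 0.016, 0.007]
wrist_force: [0.3, 0.4, -0.3]
gripper_width: 0.997
```

```bash
cat > st.py <<'E'
from h import *
for i in range(int(sys.argv[1]) if (sys:=__import__('sys')) else 0):
    viewer.capture("side");T=tool();print(np.round(T[:3,3],4),np.round(T[:2,2],4),"phi %.2f"%phi(T))
print(np.round(observe()["joint_positions"],3),observe()["time"])
E
python3 st.py 5
```

```text
[ 0.4384 -0.2829  0.3266] [ 0.0254 -0.0414] phi 1.81
[ 0.4389 -0.2833  0.3236] [ 0.026  -0.0419] phi 1.82
[ 0.4385 -0.2831  0.3196] [ 0.0217 -0.0387] phi 1.81
[ 0.438  -0.2827  0.3167] [ 0.0177 -0.0358] phi 1.80
[ 0.4376 -0.2826  0.3151] [ 0.0152 -0.034 ] phi 1.80
[-0.635  0.012  1.31  -0.019  1.787  0.9  ] 32.3
```

Request:
{"api": "move_arm", "payload": {
  "series": [
    {"offset": [0.001, 0.001, 0.05], "twist": 0}
  ]
}}

```text
time: 32.4
position: [0.4408, -0.2861, 0.2709]
tool_rot: [0.02, 1.0, 0.016, 0.011]
wrist_force: [0.9, -0.2, 0.2]
gripper_width: 0.999
```

```bash
python3 st.py 6
```

```text
[ 0.4372 -0.2836  0.2554] [ 0.0039 -0.0256] phi 1.79
[ 0.4367 -0.2832  0.2571] [ 0.0009 -0.0233] phi 1.78
[ 0.4377 -0.2839  0.2616] [ 0.0057 -0.0269] phi 1.78
[ 0.4387 -0.2847  0.2653] [ 0.011  -0.0308] phi 1.79
[ 0.4394 -0.2851  0.2676] [ 0.0147 -0.0335] phi 1.79
[ 0.4398 -0.2854  0.2688] [ 0.0168 -0.0351] phi 1.79
[-0.637  0.021  1.392 -0.018  1.694  0.9  ] 32.7
```

Request:
{"api": "move_arm", "payload": {
  "series": [
    {"offset": [0.001, 0.001, 0.05], "twist": 0}
  ]
}}

```text
time: 32.8
position: [0.4448, -0.2904, 0.228]
tool_rot: [0.023, 0.999, 0.016, 0.015]
wrist_force: [1.0, -0.3, -0.1]
gripper_width: 1.002
```

```bash
python3 st.py 2
```

```text
[ 0.4413 -0.288   0.2142] [ 0.0149 -0.0337] phi 1.79
[ 0.4404 -0.2872  0.2151] [ 0.0109 -0.0307] phi 1.79
[-0.639  0.047  1.472 -0.018  1.595  0.9  ] 32.9
```

Request:
{"api": "move_arm", "payload": {
  "series": [
    {"offset": [0, 0, 0], "twist": 0}
  ]
}}

```text
time: 33.0
position: [0.4407, -0.2874, 0.217]
tool_rot: [0.016, 1.0, 0.016, 0.006]
wrist_force: [-1.3, -1.2, 0.6]
gripper_width: 0.998
```

```bash
python3 st.py 4
```

```text
[ 0.4407 -0.2875  0.217 ] [ 0.0119 -0.0315] phi 1.79
[ 0.441  -0.2876  0.2174] [ 0.0129 -0.0322] phi 1.79
[ 0.4411 -0.2877  0.2176] [ 0.0135 -0.0327] phi 1.79
[ 0.441  -0.2877  0.2174] [ 0.0135 -0.0327] phi 1.79
[-0.639  0.046  1.469 -0.018  1.596  0.9  ] 33.2
```

Request:
{"api": "move_arm", "payload": {
  "series": [
    {"offset": [0, 0, -0.05], "twist": 0},
    {"offset": [0, 0, -0.05], "twist": 0}
  ]
}}

```text
time: 33.4
position: [0.4381, -0.2833, 0.312]
tool_rot: [0.013, 1.0, 0.016, 0.002]
wrist_force: [0.7, -0.3, 0.2]
gripper_width: 0.999
```

```bash
python3 st.py 5
```

```text
[ 0.4392 -0.284   0.3218] [ 0.0146 -0.0334] phi 1.79
[ 0.4397 -0.2844  0.3191] [ 0.0155 -0.0341] phi 1.79
[ 0.4393 -0.2842  0.3153] [ 0.0116 -0.0312] phi 1.79
[ 0.4389 -0.2838  0.3122] [ 0.0076 -0.0283] phi 1.79
[ 0.4385 -0.2836  0.3103] [ 0.0047 -0.0262] phi 1.79
[-0.636  0.025  1.307 -0.019  1.791  0.9  ] 33.65
```

Request:
{"api": "move_arm", "payload": {
  "series": [
    {"offset": [0, 0, 0.05], "twist": 0}
  ]
}}

```text
time: 33.75
position: [0.4405, -0.2862, 0.2657]
tool_rot: [0.017, 1.0, 0.016, 0.007]
wrist_force: [1.3, -0.8, 0.2]
gripper_width: 0.999
```

```bash
python3 st.py 2
```

```text
[ 0.4365 -0.2833  0.2499] [-0.0049 -0.0189] phi 1.78
[ 0.436  -0.283   0.2515] [-0.0082 -0.0166] phi 1.78
[-0.638  0.035  1.412 -0.018  1.691  0.9  ] 33.85
```

Request:
{"api": "move_arm", "payload": {
  "series": [
    {"offset": [0, 0, 0.05], "twist": 0}
  ]
}}

```text
time: 33.95
position: [0.4377, -0.2851, 0.2154]
tool_rot: [0.011, 1.0, 0.016, -0.001]
wrist_force: [1.3, 0.1, 2.0]
gripper_width: 1.006
```

```bash
python3 st.py 2
```

```text
[ 0.434  -0.2826  0.2028] [-0.0166 -0.0103] phi 1.78
[ 0.4339 -0.2824  0.2049] [-0.0178 -0.0094] phi 1.77
[-0.639  0.056  1.483 -0.018  1.611  0.9  ] 34.05
```

Request:
{"api": "move_arm", "payload": {
  "series": [
    {"offset": [0, 0, 0], "twist": 0}
  ]
}}

```text
time: 34.15
position: [0.4342, -0.2826, 0.2066]
tool_rot: [0.005, 1.0, 0.016, -0.009]
wrist_force: [0.6, 0.7, 0.3]
gripper_width: 1.002
```

```bash
python3 st.py 4
```

```text
[ 0.4342 -0.2826  0.2064] [-0.0177 -0.0095] phi 1.77
[ 0.4345 -0.2828  0.207 ] [-0.0162 -0.0105] phi 1.78
[ 0.4346 -0.2829  0.2073] [-0.0153 -0.0112] phi 1.77
[ 0.4347 -0.283   0.2073] [-0.0151 -0.0114] phi 1.78
[-0.639  0.055  1.48  -0.018  1.612  0.9  ] 34.35
```

Run:
```python
from look import *
from ov import *
T,im=shot("w9",[("jar_black_lid_mid",.076)])
np.savez("w9.npz",T=T,im=im)
p=proj("wrist",[[.4453,-.2929,.04]],T)[0].astype(int);b=(p[0]-60,p[1]-55,p[0]+60,p[1]+55)
cv2.imwrite("pics/w9o.png",ov("w9",[(.4453,-.2929)],0,b)[...,::-1])
plan(.4453,-.296,.1,2,.05)
```

```text
jar_black_lid_mid 0.79 [259. 150. 321. 221.] [ 0.451 -0.295  0.076] [[0.4512, -0.296], [0.0629, 0.0518], 0.7922]
n=3 from [ 0.4344 -0.2828  0.2067] phi 1.78 z [-0.0157 -0.011 ] w 0.997 t 34.45
[{"offset":[0.004, 0.004, 0.036],"twist":-0.1},{"offset":[0.004, 0.004, 0.035],"twist":-0.1},{"offset":[0.0041, 0.0044, 0.0356],"twist":-0.1}]
```

View pics/w9o.png

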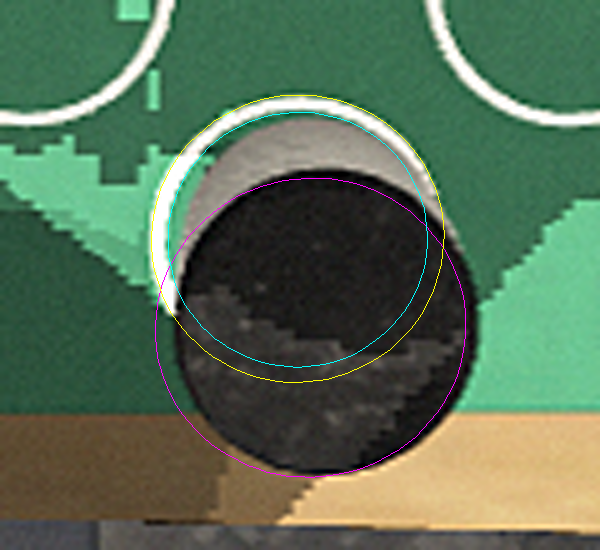

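Request:
{"api": "move_arm", "payload": {
  "series": [
    {"offset": [0.005, 0.005, 0.04], "twist": 0},
    {"offset": [0.004, 0.004, 0.04], "twist": 0},
    {"offset": [0.003, 0.004, 0.03], "twist": 0}
  ]
}}

```text
time: 34.75
position: [0.4498, -0.3, 0.1033]
tool_rot: [0.011, 1.0, 0.016, -0.001]
wrist_force: [0.2, -0.7, 0.1]
gripper_width: 1.0
```

```bash
python3 st.py 3; python3 -c "
from h import *
plan(.4458,-.2956,.05,2,.05)"
```

```text
[ 0.448 -0.299  0.098] [-0.0072 -0.0174] phi 1.78
[ 0.448  -0.2987  0.1003] [-0.0076 -0.017 ] phi 1.78
[ 0.4489 -0.2993  0.1032] [-0.0045 -0.0192] phi 1.79
[-0.648  0.184  1.553 -0.018  1.397  0.895] 34.9
n=2 from [ 0.4489 -0.2993  0.1032] phi 1.79 z [-0.0045 -0.0192] w 0.998 t 34.9
[{"offset":[-0.001, -0.002, 0.027],"twist":-0.1},{"offset":[-0.0017, -0.0028, 0.0261],"twist":-0.1}]
```

Request:
{"api": "move_arm", "payload": {
  "series": [
    {"offset": [-0.002, -0.003, 0.027], "twist": 0}
  ]
}}

```text
time: 35.0
position: [0.4497, -0.2991, 0.0821]
tool_rot: [0.013, 1.0, 0.016, 0.002]
wrist_force: [0.2, -0.4, 0.3]
gripper_width: 0.998
```

```bash
python3 st.py 2; python3 -c "
from h import *
plan(.4458,-.2956,.05,2,.05)"
```

```text
[ 0.4464 -0.2965  0.075 ] [-0.0046 -0.019 ] phi 1.79
[ 0.446  -0.2962  0.0756] [-0.0065 -0.0177] phi 1.79
[-0.646  0.207  1.586 -0.019  1.343  0.897] 35.1
n=1 from [ 0.446  -0.2962  0.0756] phi 1.79 z [-0.0065 -0.0177] w 0.997 t 35.1
[{"offset":[0.0, -0.0011, 0.0256],"twist":-0.2}]
```

Request:
{"api": "move_arm", "payload": {
  "series": [
    {"offset": [0, -0.001, 0.0255], "twist": 0}
  ]
}}

```text
time: 35.2
position: [0.4484, -0.2976, 0.0556]
tool_rot: [0.012, 1.0, 0.016, 0.0]
wrist_force: [0.6, 0.2, -0.5]
gripper_width: 1.001
```

```bash
python3 st.py 2; python3 -c "
from h import *
plan(.4458,-.2956,.05,2,.05)"
```

```text
[ 0.4456 -0.2954  0.0492] [-0.0068 -0.0174] phi 1.80
[ 0.4452 -0.2951  0.0498] [-0.0086 -0.0161] phi 1.80
[-0.646  0.238  1.606 -0.019  1.295  0.899] 35.3
n=1 from [ 0.4452 -0.2951  0.0498] phi 1.80 z [-0.0086 -0.0161] w 1.001 t 35.3
[{"offset":[0.0006, 0.0005, -0.0002],"twist":-0.2}]
```

Request:
{"api": "move_arm", "payload": {
  "series": [
    {"offset": [0.0005, 0.0005, 0], "twist": 0}
  ],
  "grip": 255
}}

```text
time: 35.4
position: [0.4463, -0.296, 0.0518]
tool_rot: [0.008, 1.0, 0.016, -0.004]
wrist_force: [0.1, -0.4, 0.3]
gripper_width: 0.853
```

```bash
python3 st.py 6; python3 -c "
from h import *
plan(.4458,-.2921,.058,2,.05)"
```

```text
[ 0.4466 -0.2962  0.0521] [-0.0066 -0.0176] phi 1.80
[ 0.4466 -0.2962  0.0521] [-0.0062 -0.0178] phi 1.80
[ 0.4467 -0.2962  0.0522] [-0.0061 -0.0177] phi 1.80
[ 0.4468 -0.2963  0.0524] [-0.0056 -0.0181] phi 1.80
[ 0.4468 -0.2963  0.0524] [-0.0055 -0.0181] phi 1.80
[ 0.4468 -0.2963  0.0524] [-0.0055 -0.0182] phi 1.80
[-0.646  0.238  1.601 -0.019  1.297  0.899] 35.7
n=1 from [ 0.4468 -0.2963  0.0524] phi 1.80 z [-0.0055 -0.0182] w 0.607 t 35.7
[{"offset":[-0.0009, -0.0042, -0.0056],"twist":-0.2}]
```

Request:
{"api": "move_arm", "payload": {
  "series": [
    {"offset": [-0.0005, -0.004, -0.005], "twist": 0}
  ]
}}

```text
time: 35.8
position: [0.4463, -0.2925, 0.0581]
tool_rot: [0.009, 1.0, 0.015, -0.003]
wrist_force: [0.4, -0.3, -1.1]
gripper_width: 0.608
```

```bash
python3 st.py 3; python3 -c "
from h import *
plan(.4462,-.2921,.0525,2,.05)"
```

```text
[ 0.447  -0.2923  0.0596] [-0.0034 -0.0195] phi 1.80
[ 0.4469 -0.2924  0.0591] [-0.0034 -0.0196] phi 1.81
[ 0.4467 -0.2923  0.0584] [-0.0041 -0.0192] phi 1.81
[-0.64   0.223  1.605 -0.019  1.306  0.904] 35.95
n=1 from [ 0.4467 -0.2923  0.0584] phi 1.81 z [-0.0041 -0.0192] w 0.610 t 35.95
[{"offset":[-0.0004, -0.0004, 0.0059],"twist":-0.2}]
```

Request:
{"api": "move_arm", "payload": {
  "series": [
    {"offset": [-0.0005, -0.0005, 0.0045], "twist": 0}
  ]
}}

```text
time: 36.05
position: [0.4464, -0.2921, 0.0544]
tool_rot: [0.01, 1.0, 0.016, -0.002]
wrist_force: [0.2, 0.1, -1.0]
gripper_width: 0.609
```

```bash
python3 wait.py 3 .4462 -.2921 .052 2 .05
```

```text
[ 0.4458 -0.2917  0.0531] 0.609 [-0.7  0.6 -1.4]
[ 0.4457 -0.2916  0.053 ] 0.608 [ 0.6  0.2 -1.2]
[ 0.4457 -0.2917  0.0532] 0.61 [ 0.3 -0.6 -1.4]
n=1 from [ 0.4457 -0.2917  0.0532] phi 1.81 z [-0.0053 -0.0184] w 0.610 t 36.2
[{"offset":[0.0005, 0.0004, 0.0012],"twist":-0.2}]
```

Request:
{"api": "move_arm", "payload": {
  "series": [
    {"offset": [0.0005, 0.0005, 0.0015], "twist": 0}
  ]
}}

```text
time: 36.3
position: [0.4463, -0.2922, 0.0523]
tool_rot: [0.009, 1.0, 0.016, -0.003]
wrist_force: [-7.3, 5.4, 19.7]
gripper_width: 0.611
```

```bash
python3 wait.py 2 .4462 -.2921 .052 2 .05
```

```text
[ 0.4463 -0.2922  0.0525] 0.615 [-3.2  2.4  4.5]
[ 0.4463 -0.2921  0.0524] 0.612 [-3.6  3.   7.2]
n=1 from [ 0.4463 -0.2921  0.0524] phi 1.82 z [-0.0055 -0.0179] w 0.612 t 36.4
[{"offset":[-0.0001, -0.0001, 0.0004],"twist":-0.2}]
```

Contact on target. Release.

Request:
{"api": "move_arm", "payload": {
  "series": [
    {"offset": [0, 0, 0], "twist": 0}
  ],
  "grip": 0
}}

```text
time: 36.5
position: [0.4464, -0.2922, 0.0525]
tool_rot: [0.009, 1.0, 0.016, -0.003]
wrist_force: [0.3, 0.2, -0.7]
gripper_width: 0.76
```

```bash
python3 wait.py 5 .4462 -.2921 .18 2 .05
```

```text
[ 0.4465 -0.2923  0.0526] 0.84 [-0.3 -0.2  0.5]
[ 0.4464 -0.2923  0.0524] 0.917 [-0.4 -0.6 -0.5]
[ 0.4463 -0.2922  0.0523] 0.991 [ 0.5 -0.2  0.1]
[ 0.4463 -0.2922  0.0523] 1.001 [ 0.1  0.4 -0.2]
[ 0.4463 -0.2922  0.0523] 0.999 [-0.5  0.6 -0.7]
n=3 from [ 0.4463 -0.2922  0.0523] phi 1.81 z [-0.0056 -0.0179] w 0.999 t 36.75
[{"offset":[-0.0, 0.001, -0.043],"twist":-0.1},{"offset":[-0.0, 0.001, -0.042],"twist":-0.1},{"offset":[-0.0009, 0.0002, -0.0427],"twist":-0.1}]
```

Request:
{"api": "move_arm", "payload": {
  "series": [
    {"offset": [0, 0.001, -0.035], "twist": 0},
    {"offset": [0, 0.001, -0.045], "twist": 0},
    {"offset": [0, 0.001, -0.045], "twist": 0}
  ]
}}

```text
time: 37.05
position: [0.4438, -0.2906, 0.1722]
tool_rot: [0.004, 1.0, 0.016, -0.01]
wrist_force: [0.5, -0.9, -0.1]
gripper_width: 0.999
```

```bash
python3 st.py 4
python3 - <<'E'
from look import *
from ov import *
T,im=shot("w10",[("jar_black_lid_mid",.076)])
np.savez("w10.npz",T=T,im=im)
p=proj("wrist",[[.4453,-.2929,.04]],T)[0].astype(int);b=(p[0]-60,p[1]-55,p[0]+60,p[1]+55)
cv2.imwrite("pics/w10o.png",ov("w10",[(.4453,-.2929)],0,b)[...,::-1])
plan(.566,-.0474,.16,92,.045)
E
```

```text
[ 0.4465 -0.2926  0.1816] [-0.0085 -0.0158] phi 1.81
[ 0.4468 -0.2928  0.1789] [-0.0078 -0.0163] phi 1.81
[ 0.4458 -0.2921  0.1753] [-0.0117 -0.0134] phi 1.81
[ 0.4449 -0.2914  0.1727] [-0.0154 -0.0106] phi 1.81
[-0.641  0.113  1.488 -0.018  1.547  0.899] 37.25
jar_black_lid_mid 0.68 [245. 168. 313. 248.] [ 0.453 -0.293  0.076] [[0.4521, -0.2935], [0.0651, 0.0517], 1.5752]
n=12 from [ 0.444  -0.2907  0.1702] phi 1.82 z [-0.0194 -0.0076] w 0.999 t 37.35
[{"offset":[0.011, -0.02, 0.0],"twist":-7.5},{"offset":[0.013, -0.018, 0.001],"twist":-7.5},{"offset":[0.016, -0.016, 0.0],"twist":-7.5},{"offset":[0.018, -0.014, 0.001],"twist":-7.5},{"offset":[0.019, -0.012, 0.0],"twist":-7.5},{"offset":[0.021, -0.009, 0.001],"twist":-7.5},{"offset":[0.022, -0.007, 0.0],"twist":-7.5},{"offset":[0.022, -0.004, 0.001],"twist":-7.5},{"offset":[0.023, -0.001, 0.0],"twist":-7.5},{"offset":[0.023, 0.002, 0.001],"twist":-7.5},{"offset":[0.022, 0.006, 0.0],"twist":-7.5},{"offset":[0.0208, 0.0079, 0.0009],"twist":-7.5}]
```

View pics/w10o.png

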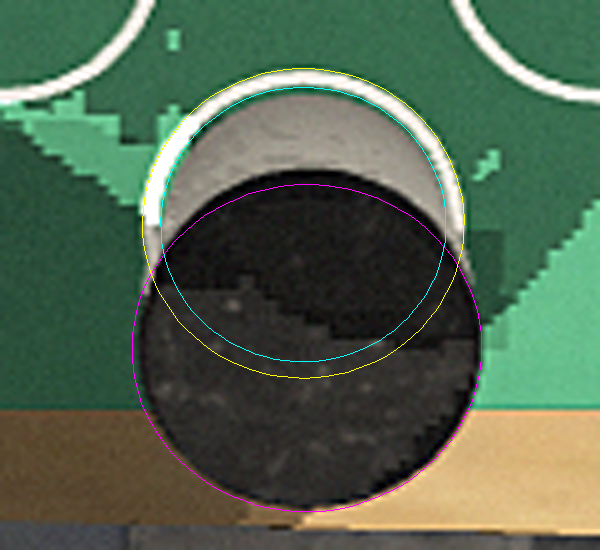

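Request:
{"api": "move_arm", "payload": {
  "series": [
    {"offset": [0.011, -0.02, 0], "twist": -7.5},
    {"offset": [0.013, -0.018, 0], "twist": -7.5},
    {"offset": [0.016, -0.016, 0], "twist": -7.5},
    {"offset": [0.018, -0.014, 0], "twist": -7.5},
    {"offset": [0.019, -0.012, 0], "twist": -7.5},
    {"offset": [0.021, -0.009, 0], "twist": -7.5},
    {"offset": [0.022, -0.007, 0], "twist": -7.5},
    {"offset": [0.022, -0.004, 0], "twist": -7.5},
    {"offset": [0.023, -0.001, 0], "twist": -7.5},
    {"offset": [0.023, 0.002, 0], "twist": -7.5},
    {"offset": [0.022, 0.006, 0], "twist": -7.5},
    {"offset": [0.015, 0.005, 0], "twist": -7.5}
  ]
}}

```text
time: 38.55
position: [0.5509, -0.0393, 0.1414]
tool_rot: [-0.024, 0.674, 0.738, -0.017]
wrist_force: [-0.4, 0.1, -0.1]
gripper_width: 1.001
```

```bash
python3 st.py 3; python3 -c "
from h import *
plan(.566,-.0474,.11,92,.05)"
```

```text
[ 0.5511 -0.0375  0.1409] [-0.0587  0.0072] phi 95.62
[ 0.5508 -0.0389  0.1412] [-0.0586  0.0063] phi 95.04
[ 0.5507 -0.04    0.1417] [-0.058   0.0057] phi 94.76
[-0.138  0.229  1.422 -0.002  1.549 -0.222] 38.7
n=1 from [ 0.5507 -0.04    0.1417] phi 94.76 z [-0.058   0.0057] w 0.997 t 38.7
[{"offset":[-0.0089, 0.0165, 0.0307],"twist":2.8}]
```

Request:
{"api": "move_arm", "payload": {
  "series": [
    {"offset": [-0.003, 0.005, -0.05], "twist": 1}
  ]
}}

```text
time: 38.8
position: [0.5545, -0.0427, 0.183]
tool_rot: [-0.03, 0.684, 0.728, -0.023]
wrist_force: [0.9, -0.5, -0.0]
gripper_width: 0.998
```

```bash
python3 st.py 2
```

```text
[ 0.5598 -0.044   0.1969] [-0.0548  0.0048] phi 93.46
[ 0.5608 -0.0442  0.1966] [-0.0497  0.0042] phi 93.52
[-0.143  0.215  1.326 -0.003  1.65  -0.205] 38.9
```

Request:
{"api": "move_arm", "payload": {
  "series": [
    {"offset": [-0.003, 0.005, -0.05], "twist": 1}
  ]
}}

```text
time: 39.0
position: [0.5643, -0.0471, 0.2335]
tool_rot: [-0.025, 0.692, 0.721, -0.02]
wrist_force: [0.6, 0.2, -0.8]
gripper_width: 1.001
```

```bash
python3 st.py 2
```

```text
[ 0.5685 -0.0482  0.2472] [-0.0433  0.0028] phi 92.17
[ 0.5693 -0.0482  0.2466] [-0.0394  0.0023] phi 92.26
[-0.147  0.213  1.228 -0.004  1.739 -0.187] 39.1
```

Request:
{"api": "move_arm", "payload": {
  "series": [
    {"offset": [-0.003, 0.005, -0.05], "twist": 1}
  ]
}}

```text
time: 39.2
position: [0.5726, -0.0511, 0.2823]
tool_rot: [-0.021, 0.7, 0.713, -0.017]
wrist_force: [0.8, 0.2, -0.3]
gripper_width: 1.001
```

```bash
python3 st.py 2
```

```text
[ 0.5759 -0.0521  0.2962] [-0.033   0.0009] phi 90.91
[ 0.5766 -0.0521  0.296 ] [-0.0288  0.0003] phi 91.00
[-0.152  0.223  1.12  -0.004  1.827 -0.17 ] 39.3
```

Request:
{"api": "move_arm", "payload": {
  "series": [
    {"offset": [0, -0.005, -0.05], "twist": -0.5}
  ]
}}

```text
time: 39.4
position: [0.5721, -0.0528, 0.3333]
tool_rot: [-0.015, 0.699, 0.715, -0.013]
wrist_force: [1.3, -0.4, -1.0]
gripper_width: 1.003
```

```bash
python3 st.py 2
```

```text
[ 0.5732 -0.0532  0.3472] [-0.0209 -0.0013] phi 91.31
[ 0.574  -0.0532  0.3469] [-0.0167 -0.0018] phi 91.30
[-0.154  0.216  1.028 -0.005  1.915 -0.179] 39.5
```

Request:
{"api": "move_arm", "payload": {
  "series": [
    {"offset": [0.002, -0.004, 0.03], "twist": -0.3},
    {"offset": [0.001, -0.002, 0.05], "twist": 0},
    {"offset": [0.001, -0.001, 0.05], "twist": 0},
    {"offset": [0.001, -0.001, 0.05], "twist": 0},
    {"offset": [0, 0, 0.03], "twist": 0}
  ]
}}

```text
time: 40.0
position: [0.5686, -0.0545, 0.1425]
tool_rot: [0.007, 0.703, 0.711, 0.002]
wrist_force: [0.5, -0.6, -0.2]
gripper_width: 1.003
```

```bash
python3 st.py 4;python3 -c "
from h import *
plan(.566,-.0474,.11,92,.05)"
```

```text
[ 0.5669 -0.0545  0.1378] [ 0.0064 -0.007 ] phi 90.62
[ 0.5675 -0.0544  0.1413] [ 0.0076 -0.0071] phi 90.66
[ 0.5692 -0.0545  0.1451] [ 0.013  -0.0078] phi 90.69
[ 0.5705 -0.0545  0.1477] [ 0.0176 -0.0085] phi 90.72
[-0.157  0.226  1.412 -0.006  1.485 -0.169] 40.2
n=1 from [ 0.5705 -0.0545  0.1477] phi 90.72 z [ 0.0176 -0.0085] w 1.000 t 40.2
[{"offset":[0.0075, -0.0051, 0.0376],"twist":-1.3}]
```

Request:
{"api": "move_arm", "payload": {
  "series": [
    {"offset": [0.007, -0.005, 0.04], "twist": -1}
  ]
}}

```text
time: 40.3
position: [0.5714, -0.0494, 0.1165]
tool_rot: [0.016, 0.697, 0.717, 0.008]
wrist_force: [1.4, -0.7, 1.7]
gripper_width: 1.001
```

```bash
python3 st.py 2;python3 -c "
from h import *
plan(.566,-.0474,.08,92,.05)"
```

```text
[ 0.566  -0.0476  0.1057] [ 0.0187 -0.0084] phi 91.74
[ 0.565  -0.0476  0.1061] [ 0.0143 -0.0079] phi 91.71
[-0.147  0.249  1.471 -0.006  1.406 -0.175] 40.4
n=1 from [ 0.565  -0.0476  0.1061] phi 91.71 z [ 0.0143 -0.0079] w 1.001 t 40.4
[{"offset":[0.0004, 0.0006, 0.0262],"twist":-0.3}]
```

Request:
{"api": "move_arm", "payload": {
  "series": [
    {"offset": [0, 0.0005, 0.03], "twist": 0}
  ]
}}

```text
time: 40.5
position: [0.5697, -0.0485, 0.0828]
tool_rot: [0.012, 0.697, 0.717, 0.005]
wrist_force: [1.0, -0.2, 0.4]
gripper_width: 1.003
```

```bash
python3 st.py 2;python3 -c "
from h import *
plan(.566,-.0474,.045,92,.05)"
```

```text
[ 0.566  -0.0481  0.0749] [ 0.014 -0.008] phi 91.66
[ 0.5653 -0.048   0.0755] [ 0.0113 -0.0076] phi 91.67
[-0.147  0.285  1.493 -0.006  1.351 -0.175] 40.6
n=1 from [ 0.5653 -0.048   0.0755] phi 91.67 z [ 0.0113 -0.0076] w 0.997 t 40.6
[{"offset":[0.0008, 0.0004, 0.0305],"twist":-0.3}]
```

Request:
{"api": "move_arm", "payload": {
  "series": [
    {"offset": [0.001, 0.0005, 0.029], "twist": -0.3}
  ]
}}

```text
time: 40.7
position: [0.5699, -0.048, 0.0529]
tool_rot: [0.011, 0.695, 0.719, 0.004]
wrist_force: [0.4, 0.6, -0.1]
gripper_width: 1.003
```

```bash
python3 st.py 2;python3 -c "
from h import *
plan(.566,-.0474,.045,92,.05)"
```

```text
[ 0.5661 -0.0473  0.0454] [ 0.0107 -0.0075] phi 91.95
[ 0.5653 -0.0472  0.046 ] [ 0.008  -0.0071] phi 91.94
[-0.146  0.324  1.51  -0.006  1.299 -0.178] 40.8
n=1 from [ 0.5653 -0.0472  0.046 ] phi 91.94 z [ 0.008  -0.0071] w 0.999 t 40.8
[{"offset":[-0.0002, 0.0006, 0.001],"twist":-0.1}]
```

Lean is under 0.5° now. Close on the blue jar.

Request:
{"api": "move_arm", "payload": {
  "series": [
    {"offset": [0, 0.0005, 0.001], "twist": 0}
  ],
  "grip": 255
}}

```text
time: 40.9
position: [0.5668, -0.0475, 0.0473]
tool_rot: [0.006, 0.695, 0.719, 0.001]
wrist_force: [-0.3, 0.3, 1.1]
gripper_width: 0.857
```

```bash
python3 wait.py 6 .566 -.0474 .16 92 .05
```

```text
[ 0.567  -0.0475  0.0474] 0.775 [-1.6 -0.1 -0.8]
[ 0.567  -0.0475  0.0474] 0.691 [ 0.3 -0.4 -0.2]
[ 0.5669 -0.0474  0.0474] 0.613 [-11.    0.6  32.7]
[ 0.5672 -0.0475  0.0476] 0.607 [ 0.7 -0.   5.1]
[ 0.5672 -0.0474  0.0476] 0.61 [-0.2 -0.3  7.2]
[ 0.5672 -0.0475  0.0476] 0.609 [-1.  -1.2  6.4]
n=3 from [ 0.5672 -0.0475  0.0476] phi 91.93 z [ 0.0117 -0.0078] w 0.609 t 41.2
[{"offset":[-0.0, 0.0, -0.037],"twist":-0.0},{"offset":[-0.0, 0.0, -0.038],"twist":-0.0},{"offset":[-0.0008, 0.0001, -0.0374],"twist":-0.0}]
```

Request:
{"api": "move_arm", "payload": {
  "series": [
    {"offset": [0, 0, -0.035], "twist": 0},
    {"offset": [0, 0, -0.04], "twist": 0},
    {"offset": [-0.02, -0.004, -0.03], "twist": 0},
    {"offset": [-0.04, -0.008, 0], "twist": 0},
    {"offset": [-0.045, -0.009, 0], "twist": 0},
    {"offset": [-0.045, -0.009, 0], "twist": 0},
    {"offset": [-0.045, -0.009, 0], "twist": 0},
    {"offset": [-0.045, -0.009, 0], "twist": 0},
    {"offset": [-0.03, -0.006, 0], "twist": 0}
  ]
}}

```text
time: 42.1
position: [0.5215, -0.3243, 0.1676]
tool_rot: [0.011, 0.692, 0.722, 0.003]
wrist_force: [1.0, -0.2, -1.3]
gripper_width: 0.601
```

```bash
python3 st.py 4;python3 -c "
from h import *
plan(.503,-.347,.11,92,.05)"
```

```text
[ 0.5203 -0.328   0.1676] [ 0.0199 -0.0138] phi 92.22
[ 0.5211 -0.3253  0.1673] [ 0.02   -0.0119] phi 92.23
[ 0.5218 -0.323   0.1671] [ 0.02   -0.0106] phi 92.33
[ 0.5223 -0.3216  0.167 ] [ 0.0199 -0.01  ] phi 92.44
[-0.614  0.321  1.26   0.003  1.539 -0.656] 42.3
n=2 from [ 0.5223 -0.3216  0.167 ] phi 92.44 z [ 0.0199 -0.01  ] w 0.608 t 42.3
[{"offset":[-0.012, -0.011, 0.028],"twist":0.2},{"offset":[-0.012, -0.0104, 0.0288],"twist":0.2}]
```

Request:
{"api": "move_arm", "payload": {
  "series": [
    {"offset": [-0.013, -0.011, 0.04], "twist": 0.2}
  ]
}}

```text
time: 42.4
position: [0.5165, -0.3353, 0.1334]
tool_rot: [0.017, 0.692, 0.722, 0.005]
wrist_force: [1.4, -0.5, -0.3]
gripper_width: 0.605
```

```bash
python3 st.py 2;python3 -c "
from h import *
plan(.503,-.347,.09,92,.05)"
```

```text
[ 0.5107 -0.335   0.1214] [ 0.0156 -0.0079] phi 92.27
[ 0.5102 -0.3336  0.1217] [ 0.0121 -0.0046] phi 92.25
[-0.641  0.351  1.315  0.004  1.463 -0.681] 42.5
n=1 from [ 0.5102 -0.3336  0.1217] phi 92.25 z [ 0.0121 -0.0046] w 0.605 t 42.5
[{"offset":[-0.013, -0.0081, 0.0317],"twist":0.2}]
```

Request:
{"api": "move_arm", "payload": {
  "series": [
    {"offset": [-0.013, -0.008, 0.035], "twist": 0.2}
  ]
}}

```text
time: 42.6
position: [0.5067, -0.3466, 0.0923]
tool_rot: [0.011, 0.693, 0.721, 0.004]
wrist_force: [1.1, -0.7, -0.9]
gripper_width: 0.609
```

```bash
python3 st.py 2;python3 -c "
from h import *
plan(.503,-.347,.06,92,.05)"
```

```text
[ 0.5013 -0.346   0.0816] [ 0.0069 -0.0013] phi 92.09
[ 0.501  -0.3449  0.0824] [0.0045 0.0012] phi 92.05
[-0.665  0.391  1.346  0.004  1.402 -0.702] 42.7
n=1 from [ 0.501  -0.3449  0.0824] phi 92.05 z [0.0045 0.0012] w 0.606 t 42.7
[{"offset":[-0.0022, 0.0018, 0.0224],"twist":0.1}]
```

Request:
{"api": "move_arm", "payload": {
  "series": [
    {"offset": [-0.002, 0.002, 0.022], "twist": 0}
  ]
}}

```text
time: 42.8
position: [0.5055, -0.3469, 0.0649]
tool_rot: [0.004, 0.694, 0.72, 0.003]
wrist_force: [0.7, -0.3, -0.6]
gripper_width: 0.609
```

```bash
python3 st.py 3;python3 -c "
from h import *
plan(.503,-.347,.0535,92,.05)"
```

```text
[ 0.5033 -0.345   0.0584] [0.0023 0.0036] phi 92.11
[ 0.5029 -0.3448  0.059 ] [0.001  0.0045] phi 92.12
[ 0.5034 -0.3454  0.0607] [0.003  0.0028] phi 92.12
[-0.664  0.423  1.352  0.004  1.367 -0.701] 42.95
n=1 from [ 0.5034 -0.3454  0.0607] phi 92.12 z [0.003  0.0028] w 0.612 t 42.95
[{"offset":[-0.0016, -0.0005, 0.0072],"twist":0.1}]
```

Nearly vertical now. Down to contact.

Request:
{"api": "move_arm", "payload": {
  "series": [
    {"offset": [-0.0015, -0.0005, 0.006], "twist": 0}
  ]
}}

```text
time: 43.05
position: [0.5046, -0.3469, 0.0577]
tool_rot: [0.002, 0.694, 0.72, 0.002]
wrist_force: [-0.2, -0.3, -1.1]
gripper_width: 0.605
```

```bash
python3 wait.py 3 .503 -.347 .0525 92 .05
```

```text
[ 0.5039 -0.3468  0.056 ] 0.609 [-0.6  0.6 -2.8]
[ 0.5036 -0.3467  0.0558] 0.613 [-0.6  0.8 -2. ]
[ 0.5035 -0.3469  0.0558] 0.61 [-0.5 -0.2 -1. ]
n=1 from [ 0.5035 -0.3469  0.0558] phi 92.14 z [0.0041 0.0021] w 0.610 t 43.2
[{"offset":[-0.0001, -0.0005, 0.0033],"twist":0.1}]
```

Request:
{"api": "move_arm", "payload": {
  "series": [
    {"offset": [0, -0.0005, 0.003], "twist": 0}
  ]
}}

```text
time: 43.3
position: [0.5036, -0.3471, 0.054]
tool_rot: [0.002, 0.694, 0.72, 0.002]
wrist_force: [0.1, -0.4, -1.1]
gripper_width: 0.611
```

```bash
python3 wait.py 3 .503 -.347 .052 92 .05
```

```text
[ 0.5032 -0.3469  0.0533] 0.605 [-0.3  0.9 -1.6]
[ 0.5031 -0.3469  0.0531] 0.608 [-0.7  1.  -0.6]
[ 0.503  -0.3469  0.053 ] 0.6 [ 0.4  0.2 -1.8]
n=1 from [ 0.503  -0.3469  0.053 ] phi 92.14 z [0.0041 0.002 ] w 0.600 t 43.45
[{"offset":[-0.0001, -0.0, 0.001],"twist":0.1}]
```

Request:
{"api": "move_arm", "payload": {
  "series": [
    {"offset": [0, 0, 0.0015], "twist": 0}
  ]
}}

```text
time: 43.55
position: [0.5032, -0.3469, 0.0528]
tool_rot: [0.001, 0.694, 0.72, 0.002]
wrist_force: [-6.1, 4.6, 12.1]
gripper_width: 0.61
```

```bash
python3 wait.py 2 .503 -.347 .052 92 .05
```

```text
[ 0.5032 -0.347   0.0528] 0.608 [-2.2  1.9  4.8]
[ 0.5031 -0.347   0.0528] 0.609 [-3.5  2.6  6. ]
n=1 from [ 0.5031 -0.347   0.0528] phi 92.13 z [0.0045 0.0018] w 0.609 t 43.65
[{"offset":[-0.0, -0.0001, 0.0008],"twist":0.1}]
```

Contact on target. Release and rise.

Request:
{"api": "move_arm", "payload": {
  "series": [
    {"offset": [0, 0, 0], "twist": 0}
  ],
  "grip": 0
}}

```text
time: 43.75
position: [0.5033, -0.3471, 0.0533]
tool_rot: [0.001, 0.694, 0.72, 0.002]
wrist_force: [0.1, 0.3, 0.5]
gripper_width: 0.762
```

```bash
python3 wait.py 5 .503 -.347 .17 92 .05
```

```text
[ 0.5034 -0.3472  0.0534] 0.841 [ 0.3 -0.9  0.8]
[ 0.5034 -0.3472  0.0533] 0.918 [-0.  -0.1 -0.4]
[ 0.5033 -0.3471  0.053 ] 0.993 [-0.1  0.3  0.2]
[ 0.5032 -0.3471  0.0529] 1.002 [-0.6 -0.4 -0.7]
[ 0.5032 -0.347   0.0528] 1.0 [-0.9  0.4 -0.1]
n=3 from [ 0.5032 -0.347   0.0528] phi 92.13 z [0.0046 0.0017] w 1.000 t 44.0
[{"offset":[0.0, 0.0, -0.039],"twist":0.0},{"offset":[0.0, 0.0, -0.039],"twist":0.0},{"offset":[0.0002, 0.0004, -0.0392],"twist":0.0}]
```

Request:
{"api": "move_arm", "payload": {
  "series": [
    {"offset": [0, 0, -0.035], "twist": 0},
    {"offset": [0, 0, -0.045], "twist": 0},
    {"offset": [0.01, 0, -0.045], "twist": 0}
  ]
}}

```text
time: 44.3
position: [0.499, -0.3355, 0.1716]
tool_rot: [-0.008, 0.694, 0.72, 0.001]
wrist_force: [0.0, -0.3, 0.2]
gripper_width: 1.002
```

```bash
python3 st.py 4
python3 - <<'E'
from look import *
from ov import *
T,im=shot("w11",[])
np.savez("w11.npz",T=T,im=im)
p=proj("wrist",[[.503,-.347,.04]],T)[0].astype(int);b=(p[0]-60,p[1]-55,p[0]+60,p[1]+55)
cv2.imwrite("pics/w11o.png",ov("w11",[(.503,-.347)],0,b)[...,::-1])
plan(.554,.042,.17,92,.045)
E
```

```text
[ 0.5017 -0.3357  0.1816] [0.0014 0.0051] phi 92.14
[ 0.5021 -0.3363  0.1793] [0.0026 0.0039] phi 92.16
[ 0.5012 -0.336   0.1755] [-0.0014  0.0066] phi 92.15
[ 0.5002 -0.3355  0.1726] [-0.0053  0.0095] phi 92.14
[-0.654  0.31   1.262  0.004  1.58  -0.691] 44.5
n=9 from [ 0.4996 -0.3352  0.1707] phi 92.12 z [-0.0081  0.0116] w 0.998 t 44.55
[{"offset":[0.042, 0.008, 0.001],"twist":0.0},{"offset":[0.042, 0.008, 0.0],"twist":0.0},{"offset":[0.042, 0.007, 0.001],"twist":0.0},{"offset":[0.041, 0.008, 0.0],"twist":0.0},{"offset":[0.042, 0.007, 0.001],"twist":0.0},{"offset":[0.041, 0.008, 0.0],"twist":0.0},{"offset":[0.042, 0.007, 0.001],"twist":0.0},{"offset":[0.041, 0.008, 0.0],"twist":0.0},{"offset":[0.0419, 0.0074, 0.0006],"twist":0.0}]
```

View pics/w11o.png

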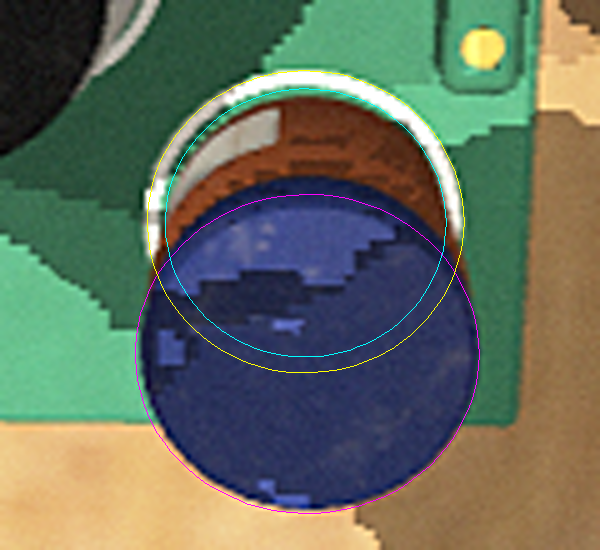

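View pics/w11.png

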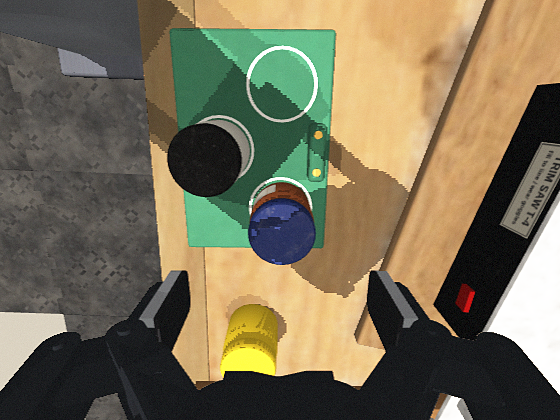

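Request:
{"api": "move_arm", "payload": {
  "series": [
    {"offset": [0.035, 0.007, 0], "twist": 0},
    {"offset": [0.042, 0.008, 0], "twist": 0},
    {"offset": [0.042, 0.008, 0], "twist": 0},
    {"offset": [0.042, 0.008, 0], "twist": 0},
    {"offset": [0.042, 0.008, 0], "twist": 0},
    {"offset": [0.042, 0.008, 0], "twist": 0},
    {"offset": [0.042, 0.008, 0], "twist": 0},
    {"offset": [0.042, 0.007, 0], "twist": 0},
    {"offset": [0.03, 0.005, 0], "twist": 0}
  ]
}}

```text
time: 45.45
position: [0.5479, 0.0357, 0.1547]
tool_rot: [-0.021, 0.697, 0.716, -0.006]
wrist_force: [0.9, -0.1, -0.1]
gripper_width: 1.003
```

```bash
python3 st.py 4; python3 -c "
from h import *
plan(.554,.042,.12,92,.05)"
```

```text
[0.548  0.0393 0.1543] [-0.0397  0.0224] phi 91.66
[0.5479 0.0367 0.1544] [-0.0397  0.0209] phi 91.68
[0.548  0.0347 0.1547] [-0.0393  0.02  ] phi 91.59
[0.5481 0.0335 0.1551] [-0.0386  0.0197] phi 91.49
[-0.015  0.195  1.433  0.019  1.553 -0.043] 45.65
n=1 from [0.5481 0.0335 0.1551] phi 91.49 z [-0.0386  0.0197] w 0.998 t 45.65
[{"offset":[0.0076, 0.0074, 0.035],"twist":-0.5}]
```

Request:
{"api": "move_arm", "payload": {
  "series": [
    {"offset": [0.004, 0.003, -0.05], "twist": -0.5}
  ]
}}

```text
time: 45.75
position: [0.5493, 0.0353, 0.1969]
tool_rot: [-0.027, 0.695, 0.719, -0.012]
wrist_force: [1.0, -0.1, -0.6]
gripper_width: 0.998
```

```bash
python3 st.py 2
```

```text
[0.554  0.0356 0.2109] [-0.0351  0.0196] phi 91.97
[0.555  0.0354 0.2104] [-0.0301  0.0195] phi 91.93
[-0.012  0.175  1.344  0.019  1.653 -0.045] 45.85
```

Request:
{"api": "move_arm", "payload": {
  "series": [
    {"offset": [0.002, 0, -0.05], "twist": 0}
  ]
}}

```text
time: 45.95
position: [0.554, 0.0349, 0.2487]
tool_rot: [-0.022, 0.696, 0.718, -0.008]
wrist_force: [1.1, 1.1, -0.8]
gripper_width: 1.0
```

```bash
python3 st.py 2
```

```text
[0.5572 0.0349 0.2622] [-0.0229  0.0192] phi 91.82
[0.558  0.0349 0.2614] [-0.0193  0.0192] phi 91.83
[-0.013  0.16   1.26   0.019  1.742 -0.042] 46.05
```

Request:
{"api": "move_arm", "payload": {
  "series": [
    {"offset": [0.002, 0, 0.03], "twist": 0},
    {"offset": [0, 0, 0.045], "twist": 0},
    {"offset": [0, 0, 0.045], "twist": 0}
  ]
}}

```text
time: 46.35
position: [0.5616, 0.0345, 0.1484]
tool_rot: [-0.005, 0.698, 0.716, 0.008]
wrist_force: [0.5, 0.2, -1.1]
gripper_width: 1.002
```

```bash
python3 st.py 4; python3 -c "
from h import *
plan(.554,.042,.11,92,.05)"
```

```text
[0.5578 0.0345 0.1392] [-0.0105  0.0182] phi 91.48
[0.5577 0.0347 0.1421] [-0.0121  0.0183] phi 91.49
[0.5595 0.0349 0.1464] [-0.0064  0.0184] phi 91.51
[0.561  0.0351 0.1494] [-0.001   0.0184] phi 91.54
[-0.012  0.208  1.429  0.018  1.506 -0.04 ] 46.55
n=1 from [0.561  0.0351 0.1494] phi 91.54 z [-0.001   0.0184] w 0.999 t 46.55
[{"offset":[0.0064, -0.0068, 0.0396],"twist":-0.5}]
```

Good. Down in settled steps onto the white jar.

Request:
{"api": "move_arm", "payload": {
  "series": [
    {"offset": [0.0065, -0.007, 0.04], "twist": -0.5}
  ]
}}

```text
time: 46.65
position: [0.5591, 0.0411, 0.1181]
tool_rot: [-0.001, 0.695, 0.719, 0.012]
wrist_force: [2.0, 0.2, -0.2]
gripper_width: 0.997
```

```bash
python3 st.py 3; python3 -c "
from h import *
plan(.554,.042,.08,92,.05)"
```

```text
[0.5532 0.0423 0.1074] [-0.0013  0.0187] phi 92.03
[0.5524 0.0421 0.1081] [-0.0052  0.0184] phi 92.03
[0.5536 0.0419 0.1103] [-0.0022  0.0183] phi 92.03
[ 0.     0.225  1.491  0.018  1.428 -0.038] 46.8
n=1 from [0.5536 0.0419 0.1103] phi 92.03 z [-0.0022  0.0183] w 0.997 t 46.8
[{"offset":[-0.0005, 0.0005, 0.0303],"twist":0.0}]
```

Request:
{"api": "move_arm", "payload": {
  "series": [
    {"offset": [-0.0005, 0.0005, 0.032], "twist": 0}
  ]
}}

```text
time: 46.9
position: [0.5585, 0.0418, 0.0857]
tool_rot: [-0.002, 0.694, 0.719, 0.01]
wrist_force: [1.0, 0.7, 0.4]
gripper_width: 1.001
```

```bash
python3 st.py 3; python3 -c "
from h import *
plan(.554,.042,.047,92,.05)"
```

```text
[0.5546 0.0417 0.0775] [-0.0012  0.0181] phi 92.01
[0.5536 0.0417 0.078 ] [-0.0046  0.0182] phi 92.01
[0.5543 0.0418 0.0795] [-0.0026  0.0182] phi 92.01
[ 0.     0.26   1.515  0.019  1.369 -0.039] 47.05
n=1 from [0.5543 0.0418 0.0795] phi 92.01 z [-0.0026  0.0182] w 0.999 t 47.05
[{"offset":[-0.0003, -0.0003, 0.0325],"twist":0.0}]
```

Request:
{"api": "move_arm", "payload": {
  "series": [
    {"offset": [-0.0005, -0.0005, 0.0325], "twist": 0}
  ]
}}

```text
time: 47.15
position: [0.5584, 0.0417, 0.0541]
tool_rot: [-0.003, 0.695, 0.719, 0.01]
wrist_force: [0.4, 0.4, -0.3]
gripper_width: 0.997
```

```bash
python3 st.py 3; python3 -c "
from h import *
plan(.554,.042,.047,92,.05)"
```

```text
[0.554  0.0416 0.0459] [-0.0023  0.0181] phi 91.99
[0.5529 0.0417 0.0463] [-0.0059  0.0182] phi 92.00
[0.5537 0.0417 0.0478] [-0.0039  0.0182] phi 92.00
[ 0.     0.298  1.538  0.019  1.31  -0.04 ] 47.3
n=1 from [0.5537 0.0417 0.0478] phi 92.00 z [-0.0039  0.0182] w 1.002 t 47.3
[{"offset":[0.0003, 0.0003, 0.0008],"twist":0.0}]
```

Request:
{"api": "move_arm", "payload": {
  "series": [
    {"offset": [0.0005, 0.0005, 0.001], "twist": 0}
  ],
  "grip": 255
}}

```text
time: 47.4
position: [0.5553, 0.0422, 0.0494]
tool_rot: [-0.007, 0.695, 0.719, 0.006]
wrist_force: [0.4, -0.3, -0.1]
gripper_width: 0.857
```

```bash
python3 wait.py 6 .554 .042 .16 92 .05
```

```text
[0.5555 0.0423 0.0494] 0.779 [ 0.3 -0.7 -0.1]
[0.5554 0.0423 0.0492] 0.691 [0.1 0.3 0.3]
[0.5552 0.0423 0.049 ] 0.605 [-4.9 -0.1 38.2]
[0.5553 0.0423 0.0492] 0.604 [-1.2  0.2  6.6]
[0.5552 0.0422 0.0492] 0.609 [-1.  -0.1  6.2]
[0.5552 0.0423 0.0492] 0.605 [-1.   0.6  5.5]
n=3 from [0.5552 0.0423 0.0492] phi 92.01 z [-0.0009  0.0182] w 0.605 t 47.7
[{"offset":[0.001, -0.0, -0.037],"twist":0.0},{"offset":[0.0, -0.001, -0.037],"twist":0.0},{"offset":[0.0008, -0.0003, -0.0368],"twist":0.0}]
```

Request:
{"api": "move_arm", "payload": {
  "series": [
    {"offset": [0, 0, -0.035], "twist": 0},
    {"offset": [0, 0, -0.04], "twist": 0},
    {"offset": [-0.02, -0.004, -0.03], "twist": 0},
    {"offset": [-0.04, -0.008, 0], "twist": 0},
    {"offset": [-0.045, -0.009, 0], "twist": 0},
    {"offset": [-0.045, -0.009, 0], "twist": 0},
    {"offset": [-0.045, -0.008, 0], "twist": 0},
    {"offset": [-0.04, -0.008, 0], "twist": 0},
    {"offset": [-0.02, -0.005, 0], "twist": 0}
  ]
}}

```text
time: 48.6
position: [0.5137, -0.2228, 0.1626]
tool_rot: [-0.002, 0.692, 0.722, 0.008]
wrist_force: [0.3, 0.7, -0.9]
gripper_width: 0.6
```

```bash
python3 st.py 4;python3 -c "
from h import *
plan(.4995,-.235,.12,92,.05)"
```

```text
[ 0.5133 -0.2248  0.1627] [0.0083 0.0134] phi 92.37
[ 0.5138 -0.2226  0.1625] [0.0083 0.0148] phi 92.39
[ 0.5143 -0.2208  0.1624] [0.0083 0.0158] phi 92.48
[ 0.5146 -0.2197  0.1622] [0.0082 0.0162] phi 92.57
[-0.478  0.19   1.423  0.018  1.528 -0.524] 48.8
n=1 from [ 0.5146 -0.2197  0.1622] phi 92.57 z [0.0082 0.0162] w 0.607 t 48.8
[{"offset":[-0.0153, -0.0161, 0.0418],"twist":0.6}]
```

Request:
{"api": "move_arm", "payload": {
  "series": [
    {"offset": [-0.015, -0.016, 0.035], "twist": 0.5}
  ]
}}

```text
time: 48.9
position: [0.5033, -0.2342, 0.132]
tool_rot: [0.003, 0.693, 0.721, 0.011]
wrist_force: [1.3, -0.6, -2.1]
gripper_width: 0.607
```

```bash
python3 st.py 3;python3 -c "
from h import *
plan(.4995,-.235,.09,92,.05)"
```

```text
[ 0.4971 -0.2347  0.122 ] [0.0035 0.0174] phi 92.10
[ 0.497  -0.2335  0.1226] [0.0009 0.0199] phi 92.07
[ 0.4984 -0.2333  0.1249] [0.0039 0.0189] phi 92.09
[-0.514  0.2    1.489  0.019  1.458 -0.552] 49.05
n=1 from [ 0.4984 -0.2333  0.1249] phi 92.09 z [0.0039 0.0189] w 0.607 t 49.05
[{"offset":[-0.0024, 0.0009, 0.0348],"twist":0.1}]
```

Request:
{"api": "move_arm", "payload": {
  "series": [
    {"offset": [-0.0025, 0.001, 0.035], "twist": 0}
  ]
}}

```text
time: 49.15
position: [0.5034, -0.2357, 0.0959]
tool_rot: [0.001, 0.694, 0.72, 0.01]
wrist_force: [1.6, -0.4, -0.4]
gripper_width: 0.602
```

```bash
python3 st.py 3;python3 -c "
from h import *
plan(.4995,-.235,.063,92,.05)"
```

```text
[ 0.4994 -0.2335  0.0862] [0.0018 0.0206] phi 92.17
[ 0.4985 -0.233   0.0869] [-0.0016  0.0224] phi 92.17
[ 0.4994 -0.2336  0.0891] [0.0009 0.0209] phi 92.17
[-0.514  0.242  1.516  0.019  1.393 -0.555] 49.3
n=1 from [ 0.4994 -0.2336  0.0891] phi 92.17 z [0.0009 0.0209] w 0.607 t 49.3
[{"offset":[-0.0019, 0.0, 0.0261],"twist":0.2}]
```

Request:
{"api": "move_arm", "payload": {
  "series": [
    {"offset": [-0.002, 0, 0.026], "twist": 0.2}
  ]
}}

```text
time: 49.4
position: [0.5029, -0.2358, 0.0687]
tool_rot: [-0.002, 0.694, 0.72, 0.009]
wrist_force: [0.4, -0.1, -1.1]
gripper_width: 0.601
```

```bash
python3 st.py 3;python3 -c "
from h import *
plan(.4995,-.235,.056,92,.05)"
```

```text
[ 0.4998 -0.2343  0.0619] [0.0006 0.0214] phi 92.02
[ 0.499  -0.234   0.0623] [-0.0018  0.0226] phi 92.01
[ 0.4996 -0.2344  0.0637] [-0.0001  0.0217] phi 92.02
[-0.515  0.274  1.533  0.019  1.346 -0.554] 49.55
n=1 from [ 0.4996 -0.2344  0.0637] phi 92.02 z [-0.0001  0.0217] w 0.607 t 49.55
[{"offset":[-0.0008, -0.0001, 0.0077],"twist":0.0}]
```

Request:
{"api": "move_arm", "payload": {
  "series": [
    {"offset": [-0.001, 0, 0.007], "twist": 0}
  ]
}}

```text
time: 49.65
position: [0.5011, -0.2357, 0.0596]
tool_rot: [-0.005, 0.694, 0.72, 0.008]
wrist_force: [0.3, -0.0, -0.8]
gripper_width: 0.603
```

```bash
python3 wait.py 3 .4995 -.235 .054 92 .05
```

```text
[ 0.5004 -0.2354  0.0578] 0.607 [-0.3  0.  -1.9]
[ 0.5001 -0.2353  0.0576] 0.606 [-0.3 -0.3 -1.2]
[ 0.5    -0.2353  0.0576] 0.601 [-1.1 -0.2 -0.7]
n=1 from [ 0.5    -0.2353  0.0576] phi 92.02 z [0.0008 0.0212] w 0.601 t 49.8
[{"offset":[0.0003, -0.0005, 0.0036],"twist":0.0}]
```

Request:
{"api": "move_arm", "payload": {
  "series": [
    {"offset": [0.0005, -0.0005, 0.003], "twist": 0}
  ]
}}

```text
time: 49.9
position: [0.5, -0.2351, 0.0557]
tool_rot: [-0.006, 0.694, 0.719, 0.008]
wrist_force: [0.1, 0.6, -1.8]
gripper_width: 0.603
```

```bash
python3 wait.py 3 .4995 -.235 .054 92 .05
```

```text
[ 0.4997 -0.2348  0.0549] 0.606 [-0.6  0.2 -1.5]
[ 0.4995 -0.2348  0.0548] 0.608 [ 0.2  0.4 -0.8]
[ 0.4995 -0.2348  0.0548] 0.605 [ 1.1  0.6 -1.3]
n=1 from [ 0.4995 -0.2348  0.0548] phi 92.02 z [0.0009 0.0211] w 0.605 t 50.05
[{"offset":[-0.0002, -0.0, 0.0008],"twist":0.0}]
```

Request:
{"api": "move_arm", "payload": {
  "series": [
    {"offset": [0, 0, 0.0015], "twist": 0}
  ]
}}

```text
time: 50.15
position: [0.4997, -0.2349, 0.0542]
tool_rot: [-0.007, 0.694, 0.719, 0.008]
wrist_force: [-3.6, 2.1, 11.5]
gripper_width: 0.606
```

```bash
python3 wait.py 2 .4995 -.235 .054 92 .05
```

```text
[ 0.4997 -0.2349  0.0543] 0.603 [-2.4  1.6  3.9]
[ 0.4997 -0.2349  0.0543] 0.606 [-1.7  1.1  5.4]
n=1 from [ 0.4997 -0.2349  0.0543] phi 92.02 z [0.0014 0.0208] w 0.606 t 50.25
[{"offset":[-0.0001, -0.0002, 0.0003],"twist":0.0}]
```

Request:
{"api": "move_arm", "payload": {
  "series": [
    {"offset": [0, 0, 0], "twist": 0}
  ],
  "grip": 0
}}

```text
time: 50.35
position: [0.4999, -0.235, 0.0546]
tool_rot: [-0.006, 0.694, 0.719, 0.008]
wrist_force: [-0.4, 0.7, 0.1]
gripper_width: 0.753
```

```bash
python3 wait.py 5 .5 -.235 .17 92 .05
```

```text
[ 0.5    -0.2351  0.0546] 0.838 [-0.2 -1.1  1.2]
[ 0.4999 -0.235   0.0545] 0.919 [-0.2 -0.4 -0.3]
[ 0.4998 -0.235   0.0543] 0.991 [-0.7 -0.6  0.1]
[ 0.4997 -0.2349  0.0542] 0.999 [ 0.3  0.3 -1.3]
[ 0.4997 -0.2349  0.0542] 1.002 [-0.3 -0.2  0.6]
n=3 from [ 0.4997 -0.2349  0.0542] phi 92.02 z [0.0015 0.0208] w 1.002 t 50.6
[{"offset":[0.001, 0.0, -0.039],"twist":0.0},{"offset":[0.001, 0.0, -0.038],"twist":0.0},{"offset":[0.0003, 0.0005, -0.0388],"twist":0.0}]
```

Request:
{"api": "move_arm", "payload": {
  "series": [
    {"offset": [0, 0, -0.035], "twist": 0},
    {"offset": [0, 0, -0.045], "twist": 0},
    {"offset": [0, 0, -0.045], "twist": 0},
    {"offset": [0, -0.01, -0.045], "twist": 0},
    {"offset": [0, 0, 0], "twist": 0}
  ]
}}

```text
time: 51.1
position: [0.4882, -0.2383, 0.2279]
tool_rot: [-0.009, 0.694, 0.719, 0.007]
wrist_force: [0.6, -0.6, 0.4]
gripper_width: 0.998
```

```bash
python3 st.py 4
python3 - <<'E'
from look import *
from ov import *
from ring import rings
s=viewer.capture("side");cv2.imwrite("pics/s12.png",cv2.resize(s[150:360,200:400],None,fx=3,fy=2.85)[...,::-1])
T,im=shot("w12",[("stand",.008)])
np.savez("w12.npz",T=T,im=im);rings(T,im)
p=proj("wrist",[[.49,-.291,.04]],T)[0].astype(int);b=(p[0]-75,p[1]-58,p[0]+75,p[1]+58)
cv2.imwrite("pics/w12o.png",ov("w12",[(.503,-.347),(.4995,-.235),(.4453,-.2929)],0,b)[...,::-1])
E
```

```text
[ 0.4877 -0.2378  0.2244] [-0.0075  0.0261] phi 92.03
[ 0.487  -0.2373  0.2214] [-0.0116  0.0284] phi 92.02
[ 0.4866 -0.2369  0.2196] [-0.0146  0.0302] phi 92.03
[ 0.4863 -0.2367  0.2185] [-0.0164  0.0312] phi 92.03
[-0.53   0.128  1.379  0.019  1.664 -0.565] 51.3
stand 0.66 [206. 146. 334. 308.] [ 0.473 -0.267  0.008] [[0.4764, -0.2901], [0.1402, 0.199], 1.9894]
ring [ 0.5024 -0.3471] 0.0317 ell [ 0.5027 -0.347 ] [0.0595 0.0603]
ring [ 0.4424 -0.2936] 0.0343 ell [ 0.4454 -0.2921] [0.0569 0.0609]
```

View pics/w12o.png

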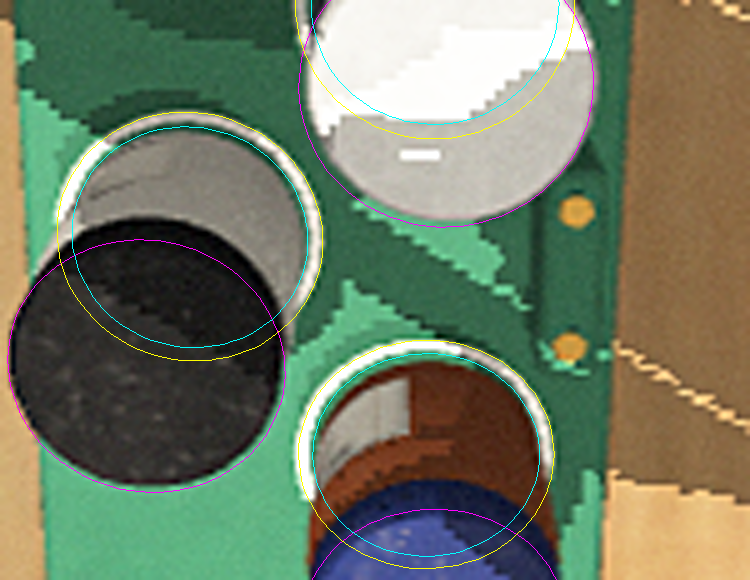

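View pics/s12.png

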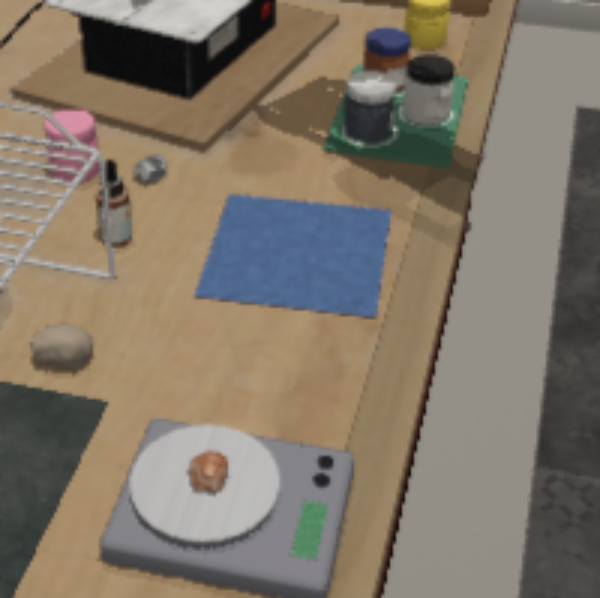

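Run:
```python
from ov import *
p=proj("wrist",[[.4995,-.235,.04]],np.load("w12.npz")["T"])[0].astype(int)
cv2.imwrite("pics/w12w.png",ov("w12",[(.4995,-.235)],0,(p[0]-50,p[1]-50,p[0]+50,p[1]+50))[...,::-1])
```

```text
(no output)
```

View pics/w12w.png

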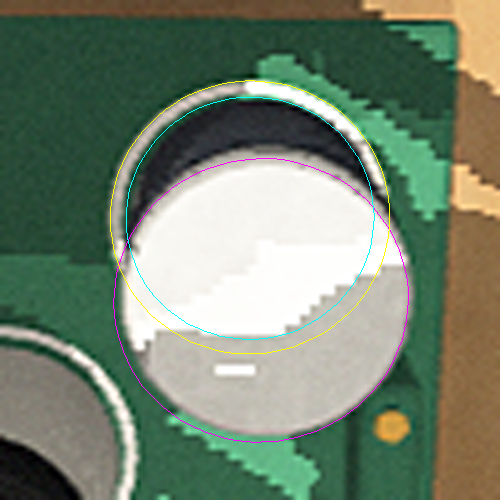

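```bash
python3 -c "
from workcell import bot,observe
print(bot.sign_off(),observe()['time'])"
```

```text
the job is handed in; nothing more can be done
the job is handed in; nothing more can be done
```

The job is done and handed in at about 51 s of the 138 s allowed. I set the white-, blue- and black-lid jars upright on the blue mat, moved the red-and-white stone to the scale pan, then put the jars back on their own ring marks.

**Jars:** in the last wrist picture all three stand upright, each within about 1 mm of the centre of its ring. The measurement itself is only good to about 2 mm.

**Stone:** the check right after placing it put it about 3 mm from the pan's centre. The last side picture shows it still lying there.

**Bystanders:** I did not go near the tan stone, the grey stone, the dropper bottle, or the yellow and pink look-alike jars. They look unmoved in the last side picture.

**What went wrong on the way:**
- **Black jar:** I first set it down about 3 mm off its mark, because the gripper had tilted by about 3°. I picked it up again and corrected it before returning the other two.
- **Contact force:** the highest wrist force I saw was about 39 N, for a moment while closing on the white jar. No move reported reaching a limit.

The hand-in gives no verdict, so these picture checks are the only confirmation I have.

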